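Slide a loaded bottle carrier over the step onto a mixer platform and lock it in

TASK

Slide the green carrier with its standing amber bottle from the grey ledge up over the small step onto the mixer platform and along between the guides, and press it gently but firmly home against the rubber stop; then swing the yellow keeper fully shut behind it. Slide it, do not carry it: raise only its nose to clear the step, keep its rear edge down on the ledge until it is halfway across, keep it low and near level throughout, and do not force it against anything. The bottle must stay upright in its place, and the things lying around must be left alone.

Things in the scene. Friction and masses are not known exactly. Their poses are not given: they have to be found in the camera images.
- station: Low laboratory mixer with a loading ledge, fixed to the table. Origin on the table under the step; x is the sliding direction from ledge to platform, y to the left, z up. Ledge: grey plate, top at z = 40 mm, x -205 to 0 mm, 200 mm wide. Platform: aluminium plate, top at z = 46 mm, x 0 to 205 mm, 206 mm wide. All rigid; at most 25 N may act between carrier and station (18 N at the stop).
- step_edge (a point): Middle of the upper edge of the 6 mm step up from the ledge to the platform (station x = 0, y = 0, z = 46 mm). The step runs along y.
- guide_entry (a point): Point on the platform midway between the two steel guides where their straight part begins (station x = 45, y = 0, z = 46 mm). Inner faces at y = +-58 mm, 20 mm high, straight to x = 172 mm; flared mouths open to about y = +-70 mm at x = 20 mm.
- hooks (a point): Midway between the two flat hold-down hooks on the guides, at their front and underside (station x = 125, y = 0, z = 62 mm). They reach inward to y = +-46 mm over x = 125 to 165 mm, undersides 16 mm above the platform; the carrier slides in under them.
- stop: Bracket of the adjustable stop at the far end, fixed to the platform; its origin (station x = 167, y = 0, z = 46 mm; station axes) does NOT tell where the stop is set. Its rubber-faced bar, 84 mm wide and 19 mm high, is clamped rigidly by an earlier user with its face anywhere from x = 157 to 167 mm. That setting is not measured: feel for it. 3 N or more counts as firm; over 18 N is forcing it.
- carrier: Loose green plate 145 (x) x 110 (y) x 8 mm, 0.22 kg. Origin at the centre of its underside, x towards its nose (the end without handle), z up. Starts on the ledge, nose to the step. Home against the stop: origin at x = 84.5 to 94.5 (by the stop setting), y = 0 (play 3 mm each way), z = 46 mm in the station's frame, axes parallel to the station's. Four rubber pegs, 16 mm high, hold the bottle at x = +30 mm.
- carrier_heel (a point): Middle of the carrier's rear lower edge (x = -72.5 mm, y = 0, z = 0 in the carrier's frame). Its height over the ledge tells whether the rear is down.
- carrier_handle (a point): Centre of the top face of the carrier's upright blue handle (carrier x = -55, y = 0, z = 68 mm). Handle 26 mm long (carrier x), 14 mm wide (carrier y), 60 mm tall above the plate: pinch it firmly from above across its width. The bottle begins 56 mm ahead of its middle.
- keeper (a joint): Yellow swinging keeper, arm 10 mm wide, turning on a vertical axis at point keeper_pivot. 0 = shut: arm points to station +y, across the rear corner of the carrier, 2.5 to 12.5 mm behind the rear edge when home. Grows as it opens, anticlockwise from above: 1.57 = points to -x. Range 0 to 2.6, starts at 1.65 to 2.05. Stays where left; needs about 1 N at the knob.
- keeper_pivot (a point): Keeper's pivot, on the right of the platform just past the step (station x = 4.5, y = -88, z = 46 mm).
- keeper_knob (a point): Centre of the top of the round black knob on the keeper: 12 mm in diameter, 32 mm tall, top 41.5 mm above the platform, 50 mm from the pivot.
- bottle: Amber bottle with orange cap, nearly empty, about 0.1 kg, 58 mm in diameter, 113 mm tall, standing loose on the carrier between the four pegs at carrier x = +30 mm, y = 0. Origin at the centre of its underside.
- tip_box: Bystander: purple tip box with clear lid, 92 x 122 x 78 mm, origin at the centre of its underside. Leave alone.
- marker: Bystander: red and white marker pen lying on the table, 135 mm long. Leave alone.
- tape: Bystander: roll of beige tape lying flat, 104 mm across, 25 mm high. Leave alone.

How it is judged:
By the outcome, as a careful person would: the job done as asked, in the order asked, and still so for the second after the job is handed in, with the robot touching nothing.
It also fails if it takes over 72 s, if anything falls off the work surface, if the arm or the gripper's body presses on something with over 40 N, if the wrist force passes 120 N, or if a joint passes its speed limit or range.

ROBOT

A 6-joint arm with a two-finger parallel gripper is mounted at the origin on a cart in front of the work surface, level with it; the furniture and walls round the work are solid. World frame = base frame: x ahead of the robot, y to its left, z up, the work surface at z = 0. Lengths are in m, angles in rad, forces in N, time in s.
With the tool pointing down it reaches from about 0.15 to 0.775 m from the base axis. Payload 6.1 kg.
Tool frame: the origin (TCP) lies between the finger pads; the fingertips stand ctrl.tips_ahead ahead of it and the grasp point (between the pads) is the TCP (ctrl.tips_ahead is the distance from the TCP to the fingertips, in m); z points along the fingers, x is the direction in which the jaws open and shut, and the axes are right-handed (so a half turn about z gives the same grasp; the last joint's range is limited). The gripper opens to 85 mm and grips with 20 to 120 N. Pads are 22 mm wide; open, the fingers measure 114 mm over their backs; the gripper's body (76 mm by 85 mm) begins 54 mm behind the grasp point. The pads swing forward as they close: fully open they stand 13 mm farther back than shut.
Start: joints at [1.233, 0.126, -0.04, 1.405, 0, 1.571], TCP at [0.174, 0.495, 0.25] pointing down, gripper open.
Joint ranges: [-2.72, 2.72], [-0.95, 1.95], [-1.27, 1.35], [-1.78, 2.02], [-1.46, 1.47], [-3.14, 3.14]. Speed limits (rad/s): [2.39, 2.39, 3.01, 3.14, 3.14, 3.14].

INTERFACE

Orientations are given as a 3x3 rotation matrix whose columns are the frame's x, y, z axes.
In Python, from cell import ctrl gives the robot as it stands.
- The arm moves only by the tool carry_out, never from a script. Its argument "moves" is a list of rows, each a list of 3 entries, a list of its own where there are three numbers: the turn, a rotation vector about the tool's x, y, z in degrees, then the shift along the tool's x, y, z in mm, then the finger opening in mm, from 0 to 85.4. In form: [[[wx, wy, wz], [tx, ty, tz], jaw], ...]. A call has 1 to 8 rows; each row is the pose to reach, as a shift and turn from the pose commanded when the call began, along the tool's axes at that moment; what a row does not reach only later rows make up. A row lasts 1/12 s, in which the tool goes at most 41.7 mm and 7.16 degrees, less where a joint would pass 70% of its speed; a pose out of reach is approached as far as the arm can. A call with a gripper value outside its range is refused whole. The fingers move at their own pace and stop on an object; "force" is the grip in N (left out, the last holds). Time passes only in rows, so rows that repeat a pose let the fingers close. It gives the time, the measured TCP pose, the force and the opening at its end, in the units of the state.
- ctrl.observe(): the state, without advancing time (a new reading comes with each control period).
- ctrl.snapshot(name): name is "scene" or "top" or "wrist"; returns a dict with "frame" (400x640x3 uint8, blue, green, red), "depth" (400x640 float32, m along the optical axis (not along the pixel's ray), 0 where there is no reading), "camera_matrix" (3x3 intrinsics, pixels), "extrinsics" (4x4, takes a point from camera to world coordinates). Camera axes: x right, y down, z forward; pixel columns grow to the right and rows downward; lengths in m; the calibration is good to about 2 mm. A picture is of the moment at which its call begins.
- ctrl.job_done(): hands the job in, once; it reports no verdict.
Trained networks look in a picture, given as the dict that the camera call returned (one of the last four; its "shot" number tells which), for a name from the list of things; names that differ only in an ending like _2 or _b are one class to them, and where a whole thing is asked for, a point or a joint stands for the part that bears it (a point fixed in the world has none). Each returns a list of dicts, best first, with "p" (0 to 1); they miss things now and then, are a little off and sometimes report something else, mostly with a low value. They report only what shows in the picture. A call takes as long as a camera call.
- ctrl.recognise(picture, thing): "pixel" ([column, row] in pixels, amid what is visible of it).
- ctrl.pinpoint(picture, thing): "pixel" ([column, row] in pixels: a listed point, or the origin of a listed thing).
The state is a dict: "clock": time; "joint_pos": joint angles; "joint_vel": joint speeds; "effort": joint torques, N m; "tool_pos": TCP position; "eef_rot": TCP orientation; "force": force on the tool from outside, world axes, zero at the start; "moment": the same for the moment, N m; "gripper_width": finger opening in m.
Only numpy, scipy, OpenCV 4.12 (cv2) and the standard library are available. Lean on these libraries where they do the work, as an engineer would, in place of code of your own. Each camera call takes 0.05 s, during which the arm holds its last target.

## Working session

There is one attempt and no reset: what is moved stays moved. The work goes in short steps, Python scripts to look and compute and a tool call to move; the robot and the scene stay as the last step left them, time stands still between calls to the robot, and variables do not carry over. Pictures are saved under pics/ and viewed, and the job is handed in when it is done.

Besides the shell and the picture viewer there is one more tool, called after "Emit:" as name(argument=value, ...) on one line, values as JSON. carry_out: Moves the arm, as the interface text tells. Its arguments: {"type":"object","properties":{"moves":{"type":"array"},"force":{"type":"number"}},"required":["moves"]}

```bash
ls; mkdir -p pics
cat > h.py <<'E'
import numpy as np, cv2
from cell import ctrl
def P(pic,px,r=2):
    c,w=int(round(px[0])),int(round(px[1]))
    d=pic["depth"][max(0,w-r):w+r+1,max(0,c-r):c+r+1]; d=d[d>0]
    if not len(d): return None
    return at(pic,px,np.median(d))
def at(pic,px,z):
    K=pic["camera_matrix"]; p=np.array([(px[0]-K[0,2])/K[0,0]*z,(px[1]-K[1,2])/K[1,1]*z,z,1])
    return (pic["extrinsics"]@p)[:3]
def ray(pic,px,zw):
    a=pic["extrinsics"][:3,3]; b=at(pic,px,1.0); d=b-a
    return a+d*(zw-a[2])/d[2]
E
python3 - <<'E'
from h import *
np.set_printoptions(precision=4,suppress=True)
s=ctrl.observe(); print(s["clock"],s["tool_pos"],s["eef_rot"],s["force"],s["gripper_width"],ctrl.tips_ahead)
for n in ["top","scene"]:
    p=ctrl.snapshot(n); cv2.imwrite(f"pics/{n}0.png",p["frame"]); print(n,p["extrinsics"][:3,3])
    for t in ["step_edge","guide_entry","hooks","stop","carrier","carrier_heel","carrier_handle","keeper_pivot","keeper_knob","bottle","station","tip_box","marker","tape"]:
        r=ctrl.pinpoint(p,t)[:1]
        for q in r: print(t,np.round(q["pixel"],1),round(q["p"],2),P(p,q["pixel"]))
E
```

```text
pics
0.0 [0.1739 0.495  0.2495] [[ 0.3314  0.9435 -0.0005]
 [ 0.9435 -0.3314 -0.0015]
 [-0.0016  0.     -1.    ]] [ 0.472   0.515  -0.0037] 0.08533233279649498 0.019
top [ 0.5758 -0.0032  0.9599]
step_edge [323.3 219.6] 0.97 [ 0.6213 -0.0194  0.0416]
guide_entry [324.1 200.8] 0.83 [ 0.6675 -0.0201  0.0467]
hooks [319.9 168.5] 0.93 [ 0.7481 -0.0077  0.0466]
stop [322.8 152.2] 0.75 [ 0.789  -0.0138  0.0493]
carrier [322.3 257.4] 0.84 [ 0.5321 -0.018   0.1121]
carrier_heel [325.3 291.2] 0.97 [ 0.4487 -0.0283  0.0525]
carrier_handle [321.7 286.3] 0.9 [ 0.4671 -0.0184  0.1077]
keeper_pivot [357.2 218.1] 0.65 [ 0.6264 -0.1018  0.056 ]
bottle [325.7 245. ] 0.59 [ 0.5611 -0.0238  0.1618]
station [323.9 219.2] 0.95 [ 0.6223 -0.0208  0.0422]
tip_box [245.5 189.1] 0.95 [0.6901 0.1728 0.0569]
marker [357.1 216. ] 0.73 [ 0.6314 -0.1013  0.057 ]
tape [400.1 190.3] 0.81 [ 0.7049 -0.2186  0.0015]
scene [-0.1132 -0.7844  0.6304]
step_edge [322.5 225. ] 0.81 [ 0.627  -0.018   0.0436]
guide_entry [332.  220.2] 0.69 [ 0.6603 -0.018   0.0442]
hooks [353.3 199.4] 0.85 [0.7841 0.023  0.045 ]
stop [366.1 200.5] 0.69 [ 0.788  -0.0191  0.0547]
carrier [292.1 243.7] 0.67 [ 0.5114 -0.0368  0.0477]
carrier_heel [265.5 254.8] 0.56 [ 0.4456 -0.0217  0.0409]
carrier_handle [269.8 222.1] 0.89 [ 0.5949  0.152  -0.0003]
keeper_pivot [350.8 234.9] 0.98 [ 0.6274 -0.1119  0.0533]
keeper_knob [345.8 229.4] 0.68 [ 0.6485 -0.0763  0.0455]
bottle [299.4 231.8] 0.72 [ 0.5353 -0.0362  0.069 ]
station [318.9 243.7] 0.87 [ 0.5634 -0.071   0.0397]
tip_box [290.2 206.4] 0.71 [0.6535 0.1341 0.0319]
marker [240.9 237.4] 0.8 [0.4902 0.1379 0.0018]
tape [409.6 261.7] 0.81 [ 0.6705 -0.2509  0.0228]
```

Run:
```python
import cv2
a=cv2.imread("pics/top0.png"); cv2.imwrite("pics/top0c.png",cv2.resize(a[130:310,220:440],None,fx=3.5,fy=3.3,interpolation=cv2.INTER_CUBIC)[:600,:800])
a=cv2.imread("pics/scene0.png"); cv2.imwrite("pics/scene0c.png",cv2.resize(a[150:300,210:430],None,fx=3.6,fy=3.6,interpolation=cv2.INTER_CUBIC))
```

```text
(no output)
```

View pics/top0c.png

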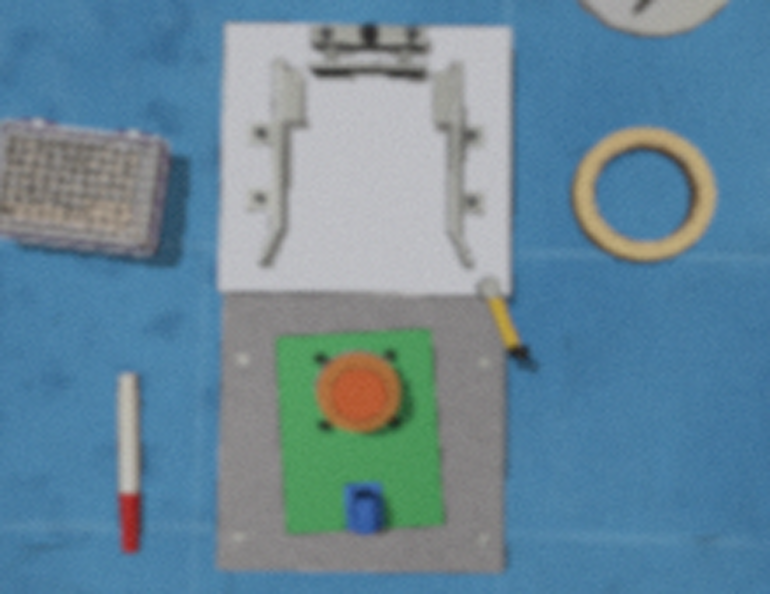

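View pics/scene0c.png

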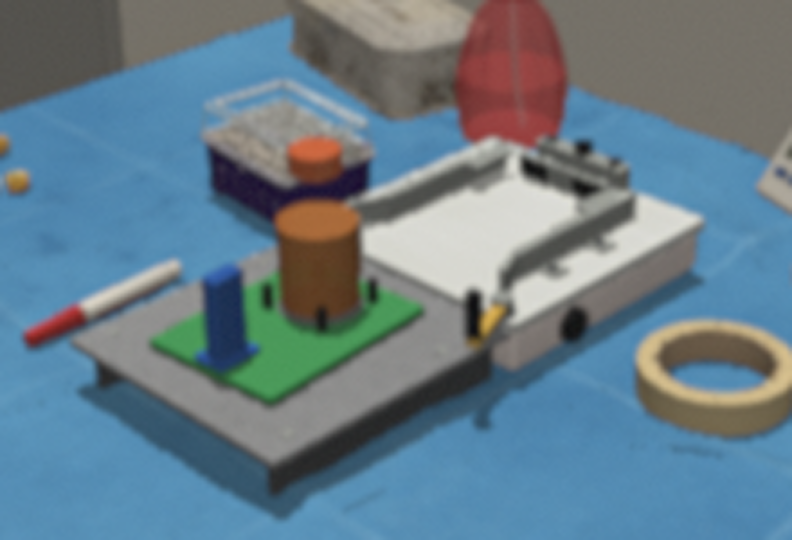

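View pics/scene0.png

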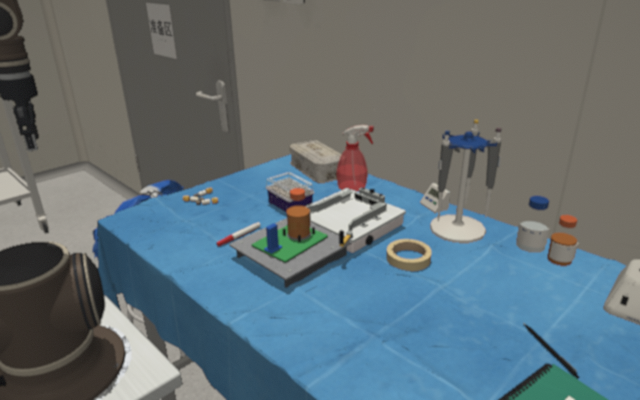

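```bash
cat > seg.py <<'E'
from h import *
np.set_printoptions(precision=4,suppress=True)
def quad(pic,mask,zw):
    """fit 4 lines to the outline of largest blob, on plane z"""
    m=(mask*255).astype(np.uint8)
    cs,_=cv2.findContours(m,cv2.RETR_EXTERNAL,cv2.CHAIN_APPROX_NONE)
    c=max(cs,key=cv2.contourArea)[:,0,:].astype(float)
    W=np.array([ray(pic,p,zw)[:2] for p in c])
    return W
def lines(W):
    (cx,cy),(w,h),a=cv2.minAreaRect((W*1000).astype(np.float32))
    return (cx,cy),(w,h),a
E
python3 - <<'E'
from seg import *
p=ctrl.snapshot("top"); f=p["frame"].astype(int); b,g,r=f[...,0],f[...,1],f[...,2]
print(p["camera_matrix"][0,0])
green=(g>b+25)&(g>r+25)
W=quad(p,green,0.048); print("carrier",lines(W))
hsv=cv2.cvtColor(p["frame"],cv2.COLOR_BGR2HSV)
roi=np.zeros(green.shape,bool); roi[130:310,270:375]=1
lo=(hsv[...,1]<70)&roi
lo=cv2.morphologyEx(lo.astype(np.uint8),cv2.MORPH_OPEN,np.ones((3,3)))
cv2.imwrite("pics/mask.png",cv2.resize(np.hstack([lo,green.astype(np.uint8)])[130:310,:]*255,None,fx=.6,fy=1))
white=(hsv[...,1]<60)&(hsv[...,2]>150)&roi
grey=(hsv[...,1]<70)&(hsv[...,2]<150)&roi
for n,m in (("lo",lo),("white",white),("grey",grey)):
    m=cv2.morphologyEx(m.astype(np.uint8),cv2.MORPH_OPEN,np.ones((3,3)))
    cs,_=cv2.findContours(m,cv2.RETR_EXTERNAL,cv2.CHAIN_APPROX_NONE); c=max(cs,key=cv2.contourArea)
    print(n,cv2.boundingRect(c),cv2.minAreaRect(c))
for row in (140,170,210,230,260,290,300):
    print(row,hsv[row,275:372:1,1][[0,1,2,3,4,5,6,7,8,9,10,11,12]],hsv[row,360:372,1])
E
```

```text
371.23691482273284
carrier ((522.6728515625, -18.93836212158203), (144.4097442626953, 110.19727325439453), 4.734105110168457)
lo (282, 137, 85, 167) ((324.0, 220.0), (166.0, 84.0), 90.0)
white (282, 137, 84, 83) ((324.06170654296875, 178.0457305908203), (83.25457000732422, 81.54056549072266), 1.023030161857605)
grey (282, 218, 83, 86) ((323.23736572265625, 260.58123779296875), (81.8284912109375, 84.6539077758789), 1.2453641891479492)
140 [142 145 143 141 142 141 137 132  92  39  15   7   8] [ 11   7   7   7  10  26  65 114 143 140 144 143]
170 [143 140 139 142 142 135 132  92  42  15  11   7   5] [  8   8   8   8   7  17  61 125 143 140 145 142]
210 [137 138 135 131 136 138 104  44  13  10   8   8   7] [  7  13   7   8   9  25  83 137 148 146 143 145]
230 [138 138 128 135 132 142 142 118  63  13   2   6   2] [  4  16  69 132 165 160 121  27 103 151 153 147]
260 [135 128 130 141 139 140 130  82  31   6   2   5   4] [  4   4   4  13  63 124 136 137 139 140 141 145]
290 [126 129 124 125 124 120  98  43   2   4  10   4   4] [  2   6   4  36  94 127 134 136 134 138 136 138]
300 [130 136 142 139 139 125  88  31   4   9   2   4   4] [  4   2   4  26  81 128 136 136 137 139 139 139]
```

```bash
cat > stat.py <<'E'
from seg import *
def cross(v,x0,th=70):
    for i in range(len(v)-1):
        if (v[i]-th)*(v[i+1]-th)<=0 and v[i]!=v[i+1]: return x0+i+(v[i]-th)/(v[i]-v[i+1])
p=ctrl.snapshot("top"); hsv=cv2.cvtColor(p["frame"],cv2.COLOR_BGR2HSV); S=hsv[...,1].astype(float); V=hsv[...,2].astype(float)
def fit(pts,z):
    W=np.array([ray(p,q,z)[:2] for q in pts]); 
    vx,vy,x,y=cv2.fitLine((W*1000).astype(np.float32),cv2.DIST_HUBER,0,.01,.01).ravel()
    if abs(vx)>abs(vy): s=np.sign(vx); return np.array([vx*s,vy*s]),np.array([x,y])
    s=np.sign(vy); return np.array([vx*s,vy*s]),np.array([x,y])
L={}
L["platL"]=fit([(cross(S[r,274:292],274),r) for r in range(142,214)],.046)
L["platR"]=fit([(cross(S[r,362:372],362),r) for r in range(142,210)],.046)
L["ledL"]=fit([(cross(S[r,274:292],274),r) for r in range(225,298)],.040)
L["ledR"]=fit([(cross(S[r,360:369],360),r) for r in range(250,298)],.040)
L["far"]=fit([(c,cross(S[130:145,c],130)) for c in list(range(288,305))+list(range(345,360))],.046)
L["near"]=fit([(c,cross(S[296:310,c],296)) for c in range(286,360)],.040)
stp=[]
for c in range(290,350):
    v=V[212:226,c]; th=(v[:3].mean()+v[-3:].mean())/2; stp.append((c,cross(v,212,th)))
L["step"]=fit(stp,.046)
for k,(d,x) in L.items(): print(k,"angle",round(np.degrees(np.arctan2(d[1],d[0])),2),x)
E
python3 stat.py
```

```text
platL angle 0.53 [737.5399  85.037 ]
platR angle 0.51 [ 734.0359 -123.2894]
ledL angle 0.65 [516.3934  78.8304]
ledR angle -0.09 [ 488.6913 -122.0481]
far angle 90.69 [828.9973  16.1887]
near angle 90.75 [419.1017 -37.8752]
step angle 89.96 [624.8776  -9.1155]
```

Emit:
carry_out(moves=[[[0,0,-1],[-12,14,0],85],[[0,0,-3],[-36,41,0],85],[[0,0,-5],[-62,71,0],85],[[0,0,-7],[-88,101,0],85],[[0,0,-9],[-114,131,0],85],[[0,0,-11],[-140,161,0],85],[[0,0,-12],[-166,191,0],85],[[0,0,-12],[-192,221,0],85]])

```text
clock: 2.27
tool_pos: [0.3193, 0.2392, 0.2505]
eef_rot: [[0.127, 0.992, 0.001], [0.992, -0.127, 0.0], [0.001, 0.001, -1.0]]
force: [1.1, -0.1, -0.2]
gripper_width: 0.0852
```

```bash
cat > to.py <<'E'
from h import *
from scipy.spatial.transform import Rotation as R
import sys
np.set_printoptions(precision=4,suppress=True)
def Rt(yaw,pitch=0):
    # carrier axes: yaw about z; pitch = nose up. tool x = carrier y, tool y = carrier x, z down
    C=R.from_euler("ZY",[yaw,-pitch],degrees=True).as_matrix()
    return np.column_stack([C[:,1],C[:,0],-C[:,2]])
def rel(pos,rot,s=None):
    s=s or ctrl.observe(); A=s["eef_rot"]
    return R.from_matrix(A.T@rot).as_rotvec(degrees=True), A.T@(np.array(pos)-s["tool_pos"])*1000
if __name__=="__main__":
    a=list(map(float,sys.argv[1:])); s=ctrl.observe()
    print(s["clock"],s["tool_pos"],s["force"]); print(*rel(a[:3],Rt(*a[3:])))
E
python3 to.py .468 -.021 .25 4.7
```

```text
2.2667 [0.3193 0.2392 0.2505] [ 1.1414 -0.1414 -0.2149]
[  0.0417  -0.029  -11.9737] [-239.292   180.4745    0.5256]
```

Emit:
carry_out(moves=[[[0,0,-2],[-30,23,0],85],[[0,0,-4],[-62,47,0],85],[[0,0,-6],[-94,71,0],85],[[0,0,-8],[-126,95,0],85],[[0,0,-10],[-158,119,0],85],[[0,0,-11],[-190,143,0],85],[[0,0,-12],[-222,167,0],85],[[0,0,-12],[-239,180,0],85]])

```text
clock: 2.93
tool_pos: [0.4682, -0.0225, 0.2502]
eef_rot: [[-0.079, 0.997, 0.001], [0.997, 0.079, -0.001], [-0.001, 0.001, -1.0]]
force: [-0.6, 1.0, -0.7]
gripper_width: 0.0856
```

Run:
```python
from to import *
print(rel([.468,-.021,.25],Rt(4.7)))
p=ctrl.snapshot("wrist"); cv2.imwrite("pics/w1.png",p["frame"]); print(p["extrinsics"])
for t in ["carrier_handle","carrier_heel","carrier","step_edge","guide_entry","keeper_knob","keeper_pivot"]:
    for q in ctrl.pinpoint(p,t)[:1]: print(t,np.round(q["pixel"],1),round(q["p"],2),P(p,q["pixel"]), ray(p,q["pixel"],.108))
```

```text
(array([ 0.0371,  0.0564, -0.1794]), array([ 1.5553, -0.0809,  0.162 ]))
[[-0.08    0.95    0.3019  0.391 ]
 [ 0.9968  0.0763  0.0241 -0.0287]
 [-0.0001  0.3029 -0.953   0.3733]
 [ 0.      0.      0.      1.    ]]
carrier_heel [321.1 149.5] 0.81 [ 0.4499 -0.0222  0.0448] [ 0.4386 -0.0234  0.108 ]
carrier [322.8 220.4] 0.68 [ 0.5215 -0.0146  0.0477] [ 0.4973 -0.0172  0.108 ]
guide_entry [309.8 338.7] 0.71 [ 0.6691 -0.0173  0.0456] [ 0.6162 -0.0194  0.108 ]
keeper_pivot [233.1 304.1] 0.89 [ 0.6223 -0.103   0.0556] [ 0.5842 -0.0907  0.108 ]
```

View pics/w1.png

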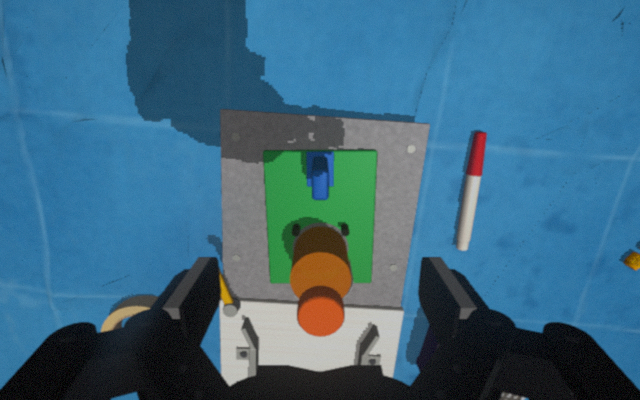

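```bash
cat > wm.py <<'E'
from to import *
def cloud(p):
    K=p["camera_matrix"]; z=p["depth"]; v,u=np.mgrid[:400,:640]
    X=np.stack([(u-K[0,2])/K[0,0]*z,(v-K[1,2])/K[1,1]*z,z],-1)
    return X@p["extrinsics"][:3,:3].T+p["extrinsics"][:3,3]
def green(p):
    f=p["frame"].astype(int); b,g,r=f[...,0],f[...,1],f[...,2]
    return (g>b+30)&(g>r+30)
def blue(p):
    f=p["frame"].astype(int); b,g,r=f[...,0],f[...,1],f[...,2]
    return (b>g+45)&(b>r+60)
E
python3 - <<'E'
from wm import *
p=ctrl.snapshot("wrist"); W=cloud(p); g=green(p)&(p["depth"]>0)
G=W[g]; G=G[(abs(G[:,2]-.047)<.01)]
print("green z",np.median(G[:,2]),"rect",cv2.minAreaRect((G[:,:2]*1000).astype(np.float32)))
m=W[...,2]; roi=np.zeros(g.shape,bool); roi[140:205,300:340]=1
T=roi&(m>.10)&(m<.115); v,u=np.where(T); print("handle top pix",u.min(),u.max(),v.min(),v.max(),len(u))
H=W[T]; print(H.min(0),H.max(0),H.mean(0), cv2.minAreaRect((H[:,:2]*1000).astype(np.float32)))
print("ledge z",np.median(m[115:140,330:400][m[115:140,330:400]>0.02]),"plat z",np.median(m[330:360,270:290]))
a=p["frame"][130:220,270:380]; cv2.imwrite("pics/w1h.png",cv2.resize(a,None,fx=6,fy=6,interpolation=cv2.INTER_CUBIC))
# green contour on plane
cs,_=cv2.findContours(g.astype(np.uint8),cv2.RETR_EXTERNAL,cv2.CHAIN_APPROX_NONE);c=max(cs,key=cv2.contourArea)[:,0]
q=np.array([ray(p,x,.048)[:2]*1000 for x in c],np.float32); print(cv2.minAreaRect(q))
E
```

```text
green z 0.04768508505281377 rect ((522.3805541992188, -18.033340454101562), (144.36917114257812, 110.68095397949219), 4.804947853088379)
handle top pix 306 323 170 201 535
[ 0.4542 -0.0295  0.1001] [ 0.4805 -0.0147  0.1098] [ 0.4664 -0.0221  0.107 ] ((467.3773193359375, -21.877643585205078), (25.875896453857422, 13.757041931152344), 4.2420783042907715)
ledge z 0.03964993350277629 plat z 0.0457752709005087
((521.9777221679688, -17.364288330078125), (143.77838134765625, 108.85479736328125), 4.839341640472412)
```

View pics/w1h.png

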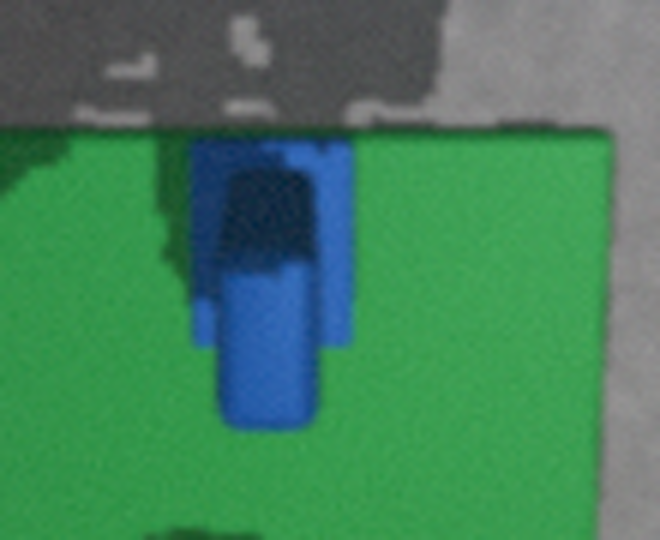

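```bash
python3 to.py .4674 -.0222 .086 4.75
```

```text
3.3833 [ 0.4664 -0.0182  0.2505] [0.6165 0.4358 0.2843]
[ 0.0217 -0.0003 -0.0053] [ -4.042    0.5907 164.5474]
```

Emit:
carry_out(moves=[[[0,0,0],[-1,0,15],50],[[0,0,0],[-3,0.6,45],50],[[0,0,0],[-4,0.6,75],50],[[0,0,0],[-4,0.6,105],50],[[0,0,0],[-4,0.6,130],50],[[0,0,0],[-4,0.6,150],50],[[0,0,0],[-4,0.6,160],50],[[0,0,0],[-4,0.6,164.5],50]])

```text
clock: 4.05
tool_pos: [0.4666, -0.0224, 0.0845]
eef_rot: [[-0.082, 0.997, -0.002], [0.997, 0.082, 0.0], [0.0, -0.002, -1.0]]
force: [0.3, 0.1, 0.3]
gripper_width: 0.0501
```

Run:
```python
from wm import *
p=ctrl.snapshot("wrist"); cv2.imwrite("pics/w2.png",p["frame"])
p=ctrl.snapshot("scene"); cv2.imwrite("pics/s2.png",cv2.resize(p["frame"][150:300,210:430],None,fx=3.6,fy=3.6))
print(rel([.4674,-.0222,.086],Rt(4.75)))
s=ctrl.observe(); print(s["tool_pos"],s["force"],s["gripper_width"])
```

```text
(array([-0.0149, -0.0049, -0.0582]), array([ 0.4878, -0.1779, -0.0755]))
[ 0.4676 -0.0227  0.0859] [ 0.4426 -0.0525 -0.2576] 0.05016742979060718
```

View pics/w2.png

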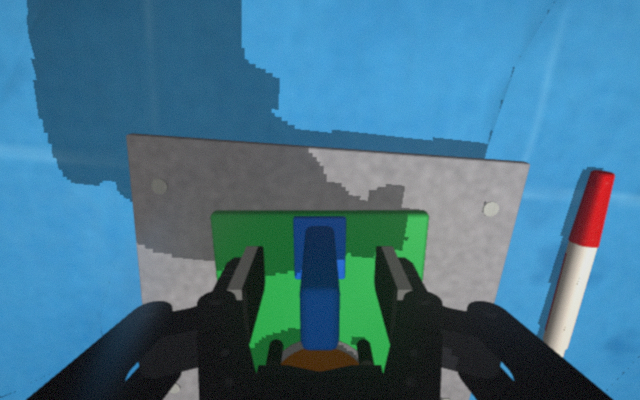

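View pics/s2.png

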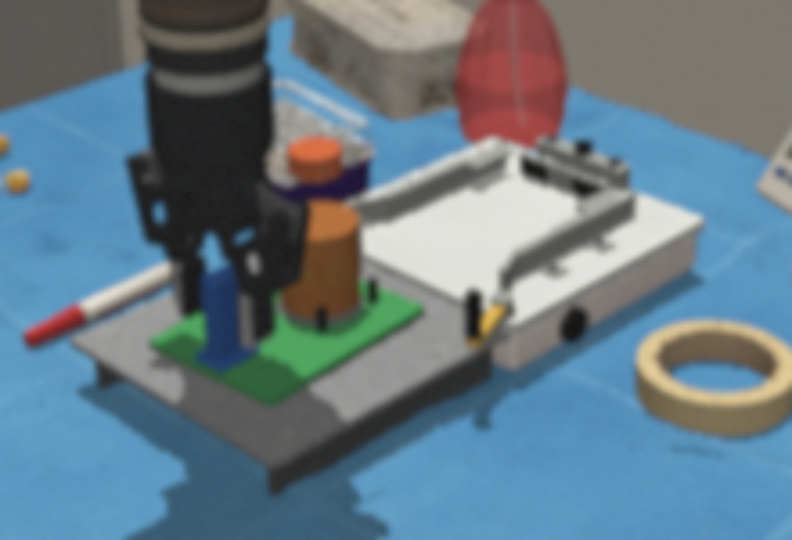

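Emit:
carry_out(moves=[[[0,0,0],[0.3,0,0],30],[[0,0,0],[0.3,0,0],20],[[0,0,0],[0.3,0,0],14],[[0,0,0],[0.3,0,0],10],[[0,0,0],[0.3,0,0],8],[[0,0,0],[0.3,0,0],8],[[0,0,0],[0.3,0,0],8],[[0,0,0],[0.3,0,0],8]], force=60)

```text
clock: 4.82
tool_pos: [0.4686, -0.0227, 0.0871]
eef_rot: [[-0.081, 0.997, 0.002], [0.997, 0.081, 0.0], [0.0, 0.002, -1.0]]
force: [-0.4, 1.9, 6.1]
gripper_width: 0.0132
```

Run:
```python
from wm import *
p=ctrl.snapshot("wrist"); cv2.imwrite("pics/w3.png",p["frame"])
s=ctrl.observe(); print(s["tool_pos"],s["eef_rot"],s["force"],s["moment"],s["gripper_width"])
g=green(p); c=max(cv2.findContours(g.astype(np.uint8),0,1)[0],key=cv2.contourArea)[:,0]
print(c[:,1].min(), c[:,0].min(),c[:,0].max())
```

```text
[ 0.4686 -0.0227  0.0871] [[-0.081   0.9967  0.0025]
 [ 0.9967  0.081   0.0002]
 [ 0.      0.0025 -1.    ]] [-0.9049 -0.038   6.9118] [0.1109 0.1543 0.0376] 0.013577090947494564
206 212 427
```

View pics/w3.png

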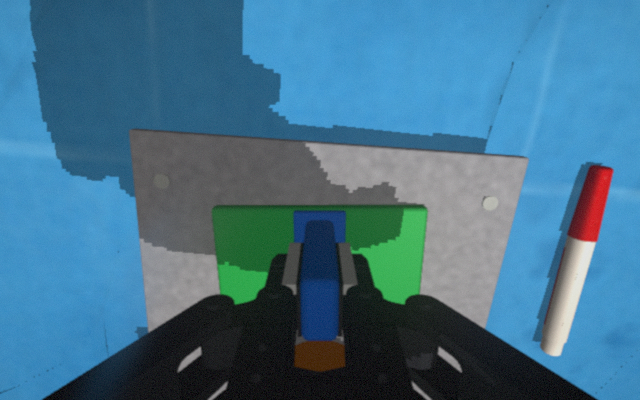

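```bash
cat > plan.py <<'E'
from wm import *
import json,sys
ST=np.array([623.8,-19.7,0.]); SY=0.6; OFF=np.array([-53.8,0.,47.1])
def tcp(xs,ys,zh,pitch,yaw):
    """carrier origin x,y in station (of plan projection), heel height zh, pitch nose-up deg, yaw rel station -> TCP pos mm, rot"""
    rot=Rt(yaw+SY,pitch); C=np.column_stack([rot[:,1],rot[:,0],-rot[:,2]])
    Z=R.from_euler("z",SY,degrees=True).as_matrix()
    # heel position: origin xs,ys minus 72.5 along x axis
    o=ST+Z@np.array([xs,ys,0]); hx=o-C@np.array([72.5,0,0]); dz=zh-hx[2]; o=o+[0,0,dz]
    return o+C@OFF, rot
def load():
    try:
        d=json.load(open("cmd.json")); return np.array(d["p"]),np.array(d["r"])
    except FileNotFoundError:
        return np.array([467.6,-22.4,85.9]), Rt(4.65,0)
def plan(states,commit=True):
    p0,r0=load(); rows=[]
    for s in states:
        p,r=tcp(*s); w=R.from_matrix(r0.T@r).as_rotvec(degrees=True); t=r0.T@(p-p0)
        rows.append((np.round(w,2).tolist(),np.round(t,1).tolist()))
    for r in rows: print(r)
    if commit:
        w,t=rows[-1]; json.dump({"p":(p0+r0@np.array(t)).tolist(),"r":(r0@R.from_rotvec(w,degrees=True).as_matrix()).tolist()},open("cmd.json","w"))
def carrier():
    """measured carrier state from the TCP"""
    s=ctrl.observe(); A=s["eef_rot"]; C=np.column_stack([A[:,1],A[:,0],-A[:,2]])
    o=s["tool_pos"]*1000-C@OFF; Z=R.from_euler("z",SY,degrees=True).as_matrix()
    q=Z.T@(o-ST); heel=o-C@np.array([72.5,0,0])
    print("t %.2f xs %.1f ys %.1f heelz %.1f nose z %.1f pitch %.2f roll %.2f yaw %.2f"%(s["clock"],q[0],q[1],heel[2],(o+C@[72.5,0,0])[2],np.degrees(np.arcsin(C[2,0])),np.degrees(C[2,1]),np.degrees(np.arctan2(C[1,0],C[0,0]))-SY),"F",s["force"].round(1),"M",s["moment"].round(2),"w",round(s["gripper_width"]*1000,1))
E
python3 - <<'E'
from plan import *
carrier()
L=np.linspace
plan([(-101.5,2.6,38.9,p,4.05) for p in (.4,1,1.6,2.2,2.8,3.3,3.6,3.6)])
E
```

```text
t 4.87 xs -101.4 ys 2.4 heelz 40.0 nose z 40.4 pitch 0.15 roll 0.00 yaw 4.05 F [-0.9 -0.   6.9] M [0.11 0.15 0.04] w 13.6
([-0.4, -0.0, 0.0], [-0.2, 0.7, -0.2])
([-1.0, -0.0, 0.0], [-0.2, 0.2, -0.4])
([-1.6, -0.0, 0.0], [-0.2, -0.3, -0.6])
([-2.2, -0.0, 0.0], [-0.2, -0.7, -0.8])
([-2.8, -0.0, 0.0], [-0.2, -1.2, -1.0])
([-3.3, -0.0, 0.0], [-0.2, -1.6, -1.1])
([-3.6, -0.0, 0.0], [-0.2, -1.8, -1.2])
([-3.6, -0.0, 0.0], [-0.2, -1.8, -1.2])
```

Emit:
carry_out(moves=[[[-0.4,0,0],[-0.2,0.7,-0.2],8],[[-1,0,0],[-0.2,0.2,-0.4],8],[[-1.6,0,0],[-0.2,-0.3,-0.6],8],[[-2.2,0,0],[-0.2,-0.7,-0.8],8],[[-2.8,0,0],[-0.2,-1.2,-1.0],8],[[-3.3,0,0],[-0.2,-1.6,-1.1],8],[[-3.6,0,0],[-0.2,-1.8,-1.2],8],[[-3.6,0,0],[-0.2,-1.8,-1.2],8]], force=80)

```text
clock: 5.53
tool_pos: [0.466, -0.023, 0.0881]
eef_rot: [[-0.081, 0.995, 0.064], [0.997, 0.081, 0.006], [0.0, 0.064, -0.998]]
force: [-2.4, 0.8, 4.8]
gripper_width: 0.0129
```

Run:
```python
from plan import *
carrier()
for n in ("wrist","scene"):
    p=ctrl.snapshot(n); cv2.imwrite(f"pics/{n}4.png",p["frame"] if n=="wrist" else cv2.resize(p["frame"][170:280,220:380],None,fx=5,fy=5))
```

```text
t 5.53 xs -101.2 ys 2.4 heelz 39.9 nose z 49.2 pitch 3.69 roll 0.02 yaw 4.04 F [-2.4  0.8  4.8] M [0.19 0.75 0.08] w 12.9
```

View pics/scene4.png

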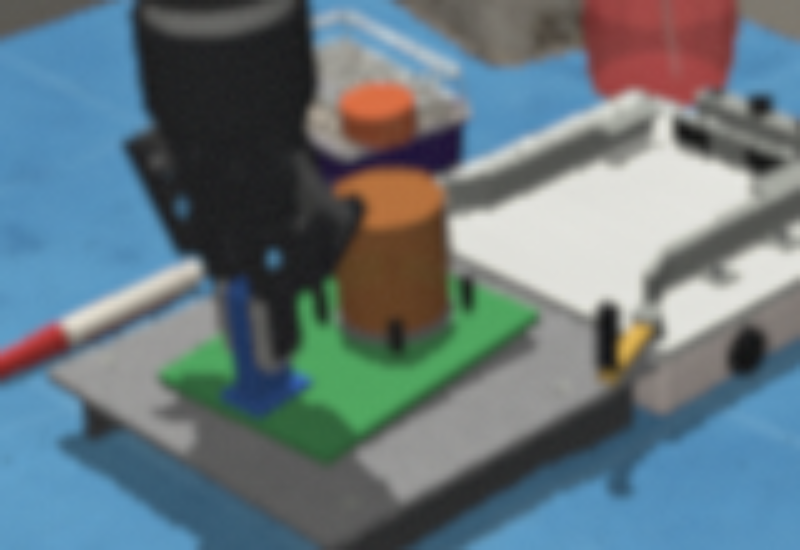

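View pics/wrist4.png

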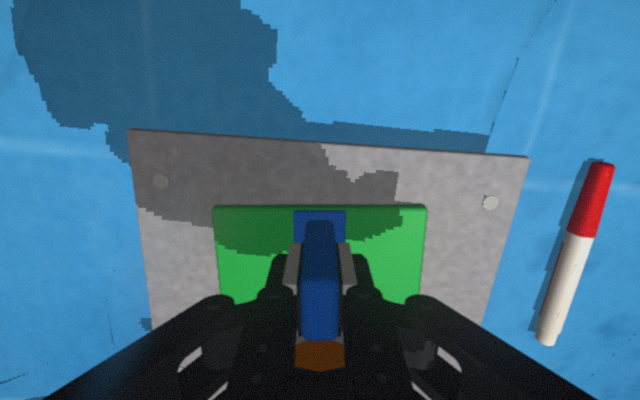

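Run:
```python
from plan import *
plan([(-101.5+24*a,2.6-2.6*a,38.9,3.6+.2*a,4.05-4.05*a) for a in (.06,.2,.36,.54,.72,.88,1,1)])
```

```text
([-0.01, -0.02, 0.24], [-0.0, 1.4, 0.1])
([-0.04, -0.05, 0.81], [-0.1, 4.7, 0.3])
([-0.07, -0.09, 1.46], [-0.1, 8.5, 0.5])
([-0.11, -0.14, 2.18], [-0.2, 12.8, 0.8])
([-0.14, -0.19, 2.91], [-0.2, 17.0, 1.1])
([-0.18, -0.23, 3.56], [-0.3, 20.8, 1.3])
([-0.2, -0.26, 4.04], [-0.3, 23.7, 1.5])
([-0.2, -0.26, 4.04], [-0.3, 23.7, 1.5])
```

Emit:
carry_out(moves=[[[-0.01,-0.02,0.24],[0,1.4,0.1],8],[[-0.04,-0.05,0.81],[-0.1,4.7,0.3],8],[[-0.07,-0.09,1.46],[-0.1,8.5,0.5],8],[[-0.11,-0.14,2.18],[-0.2,12.8,0.8],8],[[-0.14,-0.19,2.91],[-0.2,17.0,1.1],8],[[-0.18,-0.23,3.56],[-0.3,20.8,1.3],8],[[-0.2,-0.26,4.04],[-0.3,23.7,1.5],8],[[-0.2,-0.26,4.04],[-0.3,23.7,1.5],8]])

```text
clock: 6.3
tool_pos: [0.4883, -0.0217, 0.088]
eef_rot: [[-0.01, 0.998, 0.064], [1.0, 0.01, 0.0], [-0.0, 0.064, -0.998]]
force: [-9.2, -0.6, 13.0]
gripper_width: 0.0133
```

Run:
```python
from plan import *
carrier()
p=ctrl.snapshot("top"); cv2.imwrite("pics/t5.png",cv2.resize(p["frame"][130:310,230:420],None,fx=3.3,fy=3.3,interpolation=cv2.INTER_CUBIC))
p=ctrl.snapshot("scene"); cv2.imwrite("pics/s5.png",cv2.resize(p["frame"][170:280,240:400],None,fx=5,fy=5))
```

```text
t 6.30 xs -78.8 ys -0.6 heelz 39.8 nose z 49.0 pitch 3.67 roll -0.02 yaw -0.04 F [-9.2 -0.6 13. ] M [-0.06  2.35 -0.04] w 13.3
```

View pics/t5.png

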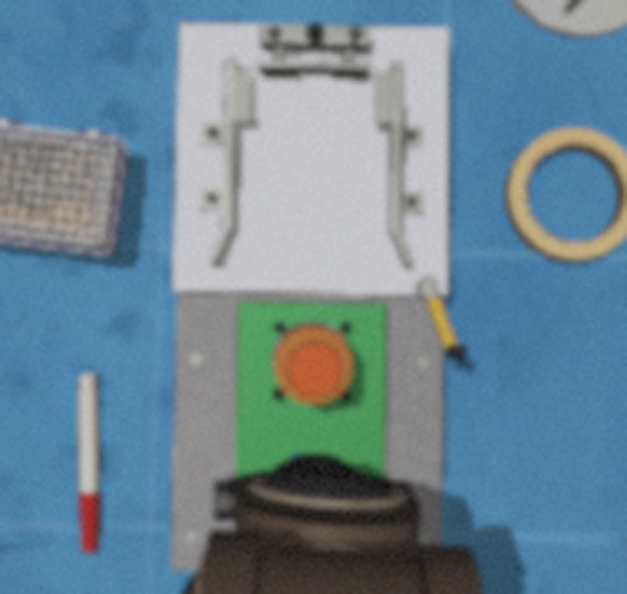

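View pics/s5.png

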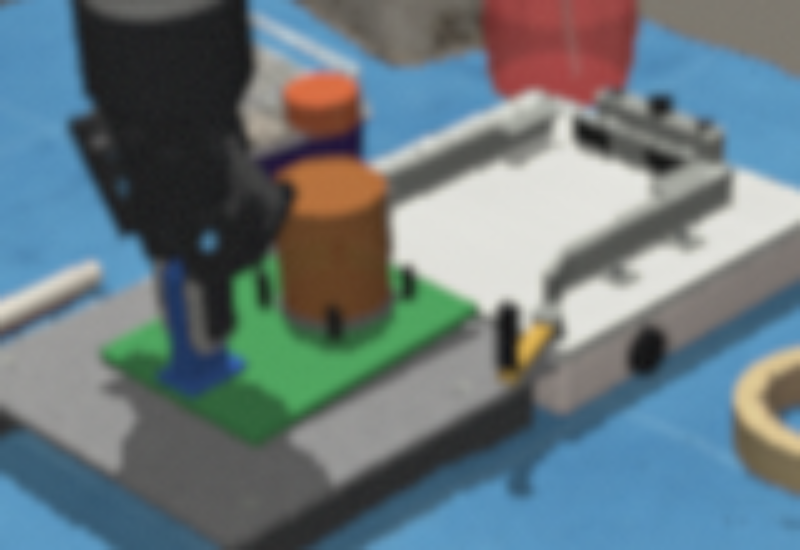

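```bash
cat > lat.py <<'E'
from plan import *
def lat(p,rows,ztop,lo=285,hi=365):
    f=p["frame"].astype(float); gr=f[...,1]-.5*(f[...,0]+f[...,2])
    out=[]
    for r in rows:
        v=gr[r,lo:hi]; th=v.max()/2 if False else np.percentile(v,80)/2
        i=np.where(v>th)[0]; a,b=i[0],i[-1]
        xl=lo+a-1+(th-v[a-1])/(v[a]-v[a-1]); xr=lo+b+(v[b]-th)/(v[b]-v[b+1])
        L,Q=ray(p,(xl,r),ztop)*1000,ray(p,(xr,r),ztop)*1000; out.append((L[0],L[1],Q[1]))
    o=np.array(out); m=(o[:,1]+o[:,2])/2
    # platform frame measured with the same camera: centre -19.1 at x=736, yaw .55
    k=np.polyfit(o[:,0],m,1); print("width",np.median(o[:,1]-o[:,2]).round(1),"yaw",np.degrees(np.arctan(k[0])).round(2))
    xc=o[:,0].mean(); print("x",xc.round(1),"mid y",np.median(m).round(2),"station mid there",(-19.1+(xc-736)*np.tan(np.radians(.55))).round(2))
E
python3 - <<'E'
from lat import *
p=ctrl.snapshot("top"); lat(p,range(225,272),.055)
# guides: brightness profile rows
V=p["frame"].mean(2)
for r in (185,192): print(r,V[r,292:310].round(0),V[r,342:360].round(0))
E
```

```text
Traceback (most recent call last):
  File "lat.py", line 8, in lat
    xl=lo+a-1+(th-v[a-1])/(v[a]-v[a-1]); xr=lo+b+(v[b]-th)/(v[b]-v[b+1])
                                                                 ~^^^^^
IndexError: index 80 is out of bounds for axis 0 with size 80
```

```bash
sed -i 's/hi=365/hi=355/' lat.py
python3 - <<'E'
from lat import *
p=ctrl.snapshot("top"); lat(p,range(225,270),.055)
V=p["frame"].mean(2)
for r in (180,185,192): print(r,V[r,292:310].round(0),V[r,342:360].round(0))
E
```

```text
width 108.8 yaw 0.7
x 553.0 mid y -22.24 station mid there -20.86
180 [198. 200. 195. 198. 197. 187. 181. 165. 137. 120. 136. 168. 191. 199.
 199. 199. 200. 199.] [199. 198. 198. 199. 190. 169. 149. 150. 149. 146. 161. 186. 197. 200.
 197. 199. 197. 196.]
185 [195. 198. 199. 198. 197. 193. 181. 167. 138. 120. 135. 168. 191. 200.
 200. 197. 198. 196.] [200. 200. 199. 198. 193. 178. 166. 162. 155. 149. 165. 189. 197. 199.
 196. 197. 198. 201.]
192 [175. 172. 166. 169. 177. 184. 180. 170. 146. 139. 166. 192. 196. 198.
 197. 199. 195. 200.] [197. 199. 200. 200. 188. 177. 165. 169. 157. 139. 132. 130. 125. 127.
 149. 167. 182. 195.]
```

```bash
sed -i 's/ST=np.array(\[623.8,-19.7/ST=np.array([623.8,-19.2/' plan.py
python3 - <<'E'
from plan import *
plan([(-77.5,-.2,39.4,3.8,0),(-77.5,-.2,39.6,3.8,0)]+[(-77.5+25*a,-.1,39.6,3.8+.5*a,0) for a in (.07,.25,.5,.75,.93,1)])
E
```

```text
([0.0, -0.0, 0.0], [0.3, 0.0, -0.5])
([0.0, -0.0, 0.0], [0.3, 0.0, -0.7])
([-0.03, -0.0, 0.0], [0.4, 1.8, -0.6])
([-0.12, -0.0, 0.0], [0.4, 6.2, -0.4])
([-0.25, -0.0, 0.0], [0.4, 12.3, 0.0])
([-0.37, -0.0, 0.0], [0.4, 18.5, 0.4])
([-0.46, -0.0, 0.0], [0.4, 22.9, 0.6])
([-0.5, -0.0, 0.0], [0.4, 24.6, 0.8])
```

Emit:
carry_out(moves=[[[0,0,0],[0.3,0,-0.5],8],[[0,0,0],[0.3,0,-0.7],8],[[-0.03,0,0],[0.4,1.8,-0.6],8],[[-0.12,0,0],[0.4,6.2,-0.4],8],[[-0.25,0,0],[0.4,12.3,0],8],[[-0.37,0,0],[0.4,18.5,0.4],8],[[-0.46,0,0],[0.4,22.9,0.6],8],[[-0.5,0,0],[0.4,24.6,0.8],8]])

```text
clock: 7.17
tool_pos: [0.5137, -0.0209, 0.0881]
eef_rot: [[-0.01, 0.997, 0.074], [1.0, 0.01, 0.001], [-0.0, 0.074, -0.997]]
force: [-8.6, -0.1, 10.8]
gripper_width: 0.0133
```

Run:
```python
from plan import *
carrier()
p=ctrl.snapshot("scene"); cv2.imwrite("pics/s6.png",cv2.resize(p["frame"][170:280,240:400],None,fx=5,fy=5))
plan([(-52.5+25*a,-.1,39.6,4.3+.7*a,0) for a in (.06,.2,.36,.54,.72,.88,1,1)])
```

```text
t 7.17 xs -53.0 ys -0.6 heelz 39.8 nose z 50.4 pitch 4.22 roll -0.00 yaw -0.01 F [-8.6 -0.1 10.8] M [-0.02  2.24  0.02] w 13.3
([-0.04, -0.0, 0.0], [0.0, 1.5, 0.1])
([-0.14, -0.0, 0.0], [0.0, 4.9, 0.3])
([-0.25, -0.0, 0.0], [0.0, 8.8, 0.6])
([-0.38, -0.0, 0.0], [0.0, 13.2, 0.8])
([-0.5, -0.0, 0.0], [0.0, 17.6, 1.1])
([-0.62, -0.0, 0.0], [0.0, 21.5, 1.4])
([-0.7, -0.0, 0.0], [0.0, 24.4, 1.6])
([-0.7, -0.0, 0.0], [0.0, 24.4, 1.6])
```

View pics/s6.png

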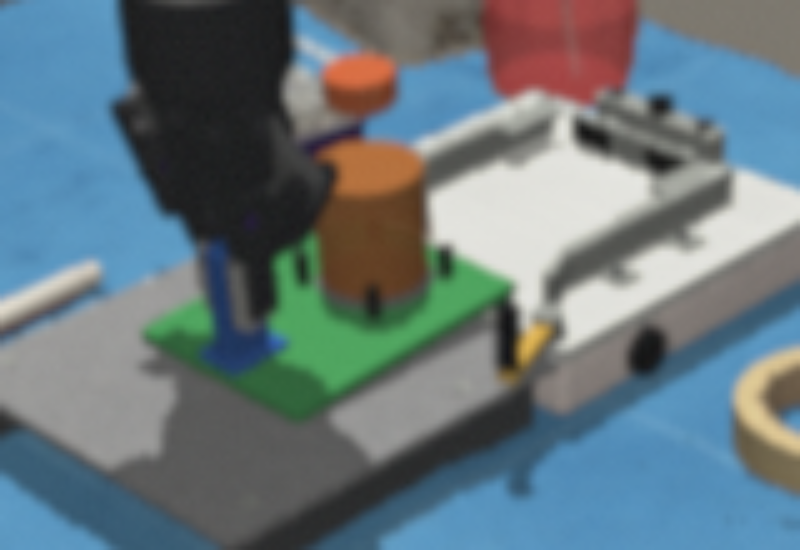

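Emit:
carry_out(moves=[[[0,0,0],[0,0,-0.6],8],[[0,0,0],[0,0,-1.2],8],[[0,0,0],[0,0,-1.2],8]])

```text
clock: 7.47
tool_pos: [0.5141, -0.0208, 0.0886]
eef_rot: [[-0.01, 0.997, 0.075], [1.0, 0.01, 0.001], [0.0, 0.075, -0.997]]
force: [-0.1, -0.8, -3.4]
gripper_width: 0.0131
```

Run:
```python
from plan import *
carrier()
```

```text
t 7.47 xs -52.6 ys -0.5 heelz 40.2 nose z 51.1 pitch 4.28 roll 0.01 yaw -0.01 F [-0.1 -0.8 -3.4] M [ 0.03  0.28 -0.03] w 13.1
```

```bash
rm cmd.json
python3 - <<'E'
from plan import *
# commanded now: state (-52.5,-.1,39.6,4.3,0) then tool z -1.2
p,r=tcp(-52.5,-.1,39.6,4.3,0); p=p+r@[0,0,-1.2]
json.dump({"p":p.tolist(),"r":r.tolist()},open("cmd.json","w"))
plan([(-52.5,-.1,40.25,4.3,0)]+[(-52.5+25*a,-.1,40.25,4.3+.7*a,0) for a in (.06,.2,.4,.6,.8,.94,1)])
E
```

```text
([0.0, 0.0, 0.0], [0.0, 0.0, 0.6])
([-0.04, -0.0, -0.0], [0.0, 1.5, 0.7])
([-0.14, -0.0, -0.0], [-0.0, 4.9, 0.9])
([-0.28, -0.0, 0.0], [0.0, 9.8, 1.2])
([-0.42, -0.0, -0.0], [-0.0, 14.7, 1.5])
([-0.56, -0.0, 0.0], [0.0, 19.6, 1.9])
([-0.66, -0.0, -0.0], [-0.0, 23.0, 2.1])
([-0.7, -0.0, -0.0], [-0.0, 24.5, 2.2])
```

Emit:
carry_out(moves=[[[0,0,0],[0,0,0.6],8],[[-0.04,0,0],[0,1.5,0.7],8],[[-0.14,0,0],[0,4.9,0.9],8],[[-0.28,0,0],[0,9.8,1.2],8],[[-0.42,0,0],[0,14.7,1.5],8],[[-0.56,0,0],[0,19.6,1.9],8],[[-0.66,0,0],[0,23,2.1],8],[[-0.7,0,0],[0,24.5,2.2],8]])

```text
clock: 8.13
tool_pos: [0.5395, -0.0206, 0.0885]
eef_rot: [[-0.01, 0.996, 0.087], [1.0, 0.01, 0.001], [0.0, 0.087, -0.996]]
force: [0.5, 0.0, -2.4]
gripper_width: 0.0131
```

Run:
```python
from plan import *
carrier()
plan([(-27.5+29*a,-.1,40.25,5+.9*a,0) for a in (.06,.2,.36,.54,.72,.88,1,1)])
```

```text
t 8.13 xs -26.6 ys -0.5 heelz 40.0 nose z 52.7 pitch 5.02 roll 0.00 yaw -0.00 F [ 0.5  0.  -2.4] M [-0.02  0.37  0.03] w 13.1
([-0.05, -0.0, 0.0], [-0.0, 1.7, 0.1])
([-0.18, -0.0, 0.0], [-0.0, 5.6, 0.5])
([-0.32, -0.0, 0.0], [-0.0, 10.1, 0.8])
([-0.49, -0.0, 0.0], [-0.0, 15.2, 1.2])
([-0.65, -0.0, 0.0], [0.0, 20.3, 1.6])
([-0.79, -0.0, 0.0], [-0.0, 24.8, 2.0])
([-0.9, -0.0, 0.0], [-0.0, 28.2, 2.3])
([-0.9, -0.0, 0.0], [-0.0, 28.2, 2.3])
```

Emit:
carry_out(moves=[[[-0.05,0,0],[0,1.7,0.3],8],[[-0.18,0,0],[0,5.6,0.7],8],[[-0.32,0,0],[0,10.1,1.0],8],[[-0.49,0,0],[0,15.2,1.4],8],[[-0.65,0,0],[0,20.3,1.8],8],[[-0.79,0,0],[0,24.8,2.2],8],[[-0.9,0,0],[0,28.2,2.5],8],[[-0.9,0,0],[0,28.2,2.5],8]])

```text
clock: 8.8
tool_pos: [0.568, -0.0203, 0.0888]
eef_rot: [[-0.01, 0.995, 0.104], [1.0, 0.01, 0.001], [0.0, 0.104, -0.995]]
force: [1.3, 0.2, -1.4]
gripper_width: 0.0132
```

Run:
```python
from lat import *
d=json.load(open("cmd.json")); r=np.array(d["r"]); d["p"]=(np.array(d["p"])+r@[0,0,.2]).tolist(); json.dump(d,open("cmd.json","w"))
carrier()
p=ctrl.snapshot("top"); cv2.imwrite("pics/t7.png",cv2.resize(p["frame"][130:310,230:420],None,fx=3.3,fy=3.3,interpolation=cv2.INTER_CUBIC))
q=ctrl.snapshot("scene"); cv2.imwrite("pics/s7.png",cv2.resize(q["frame"][170:280,240:400],None,fx=5,fy=5))
lat(p,range(192,238),.058)
```

```text
t 8.80 xs 2.6 ys -0.5 heelz 40.0 nose z 55.0 pitch 5.96 roll 0.00 yaw 0.00 F [ 1.3  0.2 -1.4] M [-0.01  0.2  -0.02] w 13.2
width 108.3 yaw 1.45
x 631.6 mid y -20.53 station mid there -20.1
```

View pics/t7.png

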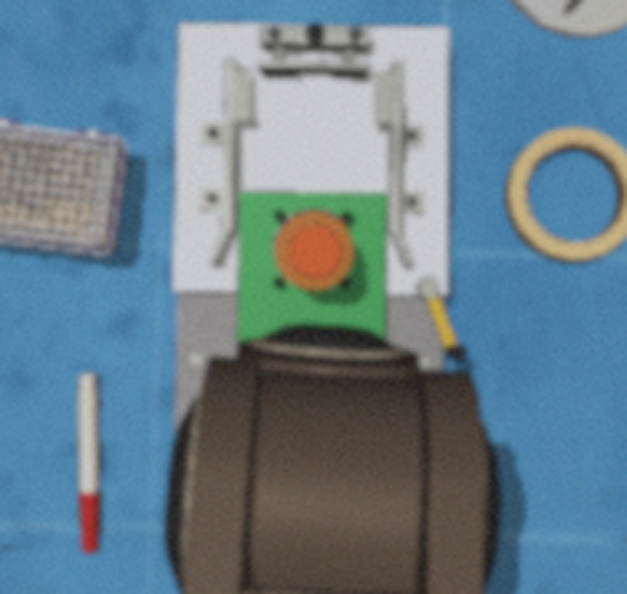

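View pics/s7.png

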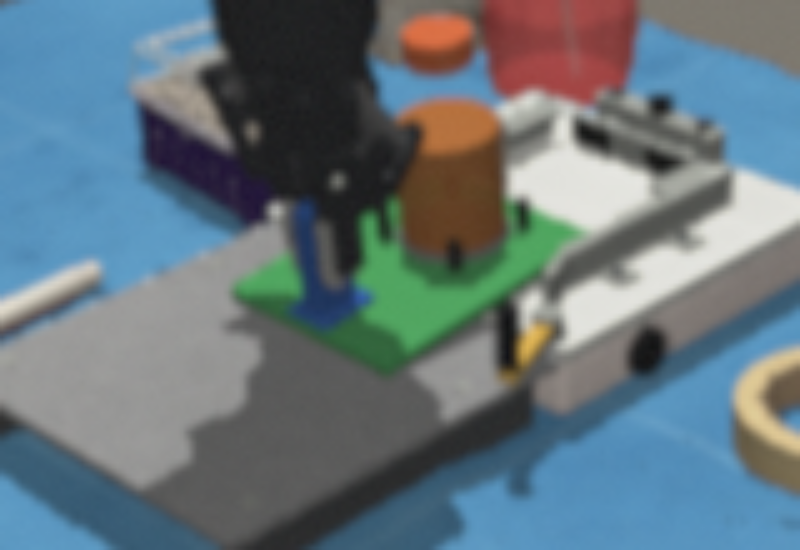

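Run:
```python
from plan import *
S=np.sin
def lev(xs,th,c=46.9): 
    s=72.5-xs; return (xs,.2,.25+c-s*S(np.radians(th)),th,0)
plan([(2.5,0,40.15,5.9,0),(4,.1,40.15,5.9,0),lev(5,5.3),lev(5.5,4.5),lev(6,3.6),lev(6.5,2.7),lev(7,1.9),lev(7.5,1.3)])
```

```text
([-0.0, 0.0, 0.0], [0.1, 1.0, -0.0])
([-0.0, 0.0, 0.0], [0.2, 2.5, 0.1])
([0.6, 0.0, 0.0], [0.3, 4.0, -0.4])
([1.4, -0.0, 0.0], [0.3, 5.2, -1.0])
([2.3, 0.0, -0.0], [0.3, 6.4, -1.7])
([3.2, -0.0, 0.0], [0.3, 7.7, -2.4])
([4.0, -0.0, 0.0], [0.3, 8.9, -3.0])
([4.6, -0.0, 0.0], [0.3, 9.9, -3.4])
```

Emit:
carry_out(moves=[[[0,0,0],[0.1,1.0,0],8],[[0,0,0],[0.2,2.5,0.1],8],[[0.6,0,0],[0.3,4.0,-0.4],8],[[1.4,0,0],[0.3,5.2,-1.0],8],[[2.3,0,0],[0.3,6.4,-1.7],8],[[3.2,0,0],[0.3,7.7,-2.4],8],[[4.0,0,0],[0.3,8.9,-3.0],8],[[4.6,0,0],[0.3,9.9,-3.4],8]])

```text
clock: 9.57
tool_pos: [0.577, -0.0199, 0.093]
eef_rot: [[-0.01, 1.0, 0.021], [1.0, 0.01, 0.0], [0.0, 0.021, -1.0]]
force: [-0.2, 0.2, -3.0]
gripper_width: 0.0134
```

Run:
```python
from plan import *
S=np.sin
carrier()
def lev(xs,th,c=46.9): 
    s=72.5-xs; return (xs,.2,.25+c-s*S(np.radians(th)),th,0)
plan([lev(8,.8),lev(9,.5),lev(10,.3,46.7),lev(11,.2,46.5),lev(13,.2,46.5),lev(15,.2,46.5)])
```

```text
t 9.57 xs 8.0 ys -0.2 heelz 45.5 nose z 48.6 pitch 1.22 roll 0.00 yaw -0.00 F [-0.2  0.2 -3. ] M [-0.04  0.17  0.02] w 13.4
([0.5, 0.0, -0.0], [-0.0, 0.9, -0.4])
([0.8, 0.0, -0.0], [-0.0, 2.2, -0.6])
([1.0, 0.0, -0.0], [-0.0, 3.3, -0.6])
([1.1, 0.0, 0.0], [-0.0, 4.4, -0.4])
([1.1, 0.0, 0.0], [0.0, 6.4, -0.4])
([1.1, 0.0, 0.0], [0.0, 8.4, -0.3])
```

Emit:
carry_out(moves=[[[0.5,0,0],[0,0.9,-0.4],8],[[0.8,0,0],[0,2.2,-0.6],8],[[1.0,0,0],[0,3.3,-0.6],8],[[1.1,0,0],[0,4.4,-0.4],8],[[1.1,0,0],[0,6.4,-0.4],8],[[1.1,0,0],[0,8.4,-0.3],8]])

```text
clock: 10.07
tool_pos: [0.585, -0.0198, 0.0935]
eef_rot: [[-0.01, 1.0, 0.004], [1.0, 0.01, 0.0], [-0.0, 0.004, -1.0]]
force: [0.9, 0.4, -3.1]
gripper_width: 0.0134
```

Run:
```python
from lat import *
carrier()
p=ctrl.snapshot("top"); cv2.imwrite("pics/t8.png",cv2.resize(p["frame"][140:240,270:380],None,fx=6,fy=6,interpolation=cv2.INTER_CUBIC))
lat(p,range(184,215),.055)
```

```text
t 10.07 xs 15.1 ys -0.2 heelz 46.4 nose z 46.9 pitch 0.20 roll -0.00 yaw -0.01 F [ 0.9  0.4 -3.1] M [-0.01  0.22 -0.01] w 13.4Traceback (most recent call last):
  File "<stdin>", line 4, in <module>
  File "lat.py", line 8, in lat
    xl=lo+a-1+(th-v[a-1])/(v[a]-v[a-1]); xr=lo+b+(v[b]-th)/(v[b]-v[b+1])
                                                                 ~^^^^^
IndexError: index 70 is out of bounds for axis 0 with size 70
```

View pics/t8.png

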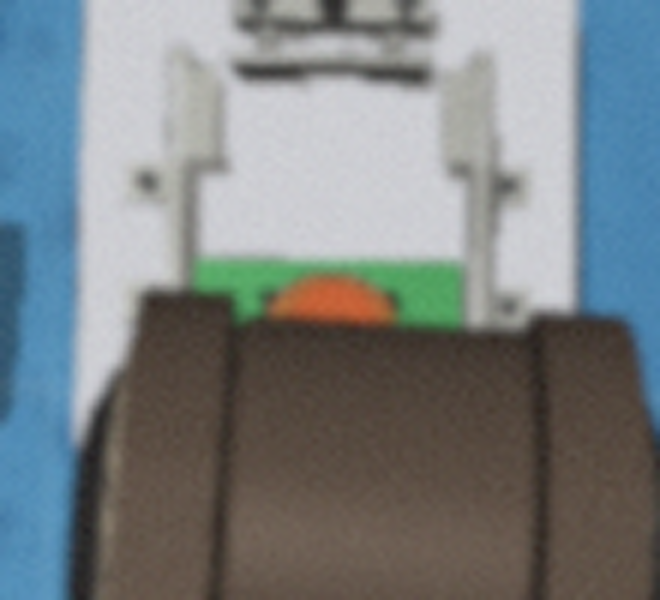

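Run:
```python
from plan import *
plan([(15+28*a,.2,46.35,.1,0) for a in (.06,.2,.36,.54,.72,.88,1,1)])
```

```text
([0.1, 0.0, 0.0], [0.0, 1.8, 0.2])
([0.1, 0.0, 0.0], [0.0, 5.7, 0.2])
([0.1, 0.0, 0.0], [0.0, 10.2, 0.2])
([0.1, 0.0, 0.0], [0.0, 15.2, 0.2])
([0.1, 0.0, 0.0], [-0.0, 20.2, 0.3])
([0.1, 0.0, 0.0], [0.0, 24.7, 0.3])
([0.1, 0.0, 0.0], [-0.0, 28.1, 0.3])
([0.1, 0.0, 0.0], [-0.0, 28.1, 0.3])
```

Emit:
carry_out(moves=[[[0.1,0,0],[0,1.8,0.2],8],[[0.1,0,0],[0,5.7,0.2],8],[[0.1,0,0],[0,10.2,0.2],8],[[0.1,0,0],[0,15.2,0.2],8],[[0.1,0,0],[0,20.2,0.3],8],[[0.1,0,0],[0,24.7,0.3],8],[[0.1,0,0],[0,28.1,0.3],8],[[0.1,0,0],[0,28.1,0.3],8]])

```text
clock: 10.78
tool_pos: [0.614, -0.0195, 0.0933]
eef_rot: [[-0.01, 1.0, 0.003], [1.0, 0.01, 0.0], [0.0, 0.003, -1.0]]
force: [-0.5, -0.2, -2.4]
gripper_width: 0.0131
```

Run:
```python
from lat import *
carrier()
q=ctrl.snapshot("scene"); cv2.imwrite("pics/s9.png",cv2.resize(q["frame"][160:270,260:420],None,fx=5,fy=5))
plan([(43+28*a,.2,46.35,.1,0) for a in (.06,.2,.36,.54,.72,.88,1,1)])
```

```text
t 10.78 xs 44.1 ys -0.2 heelz 46.1 nose z 46.5 pitch 0.14 roll 0.00 yaw -0.00 F [-0.5 -0.2 -2.4] M [ 0.01  0.   -0.05] w 13.1
([-0.0, 0.0, -0.0], [-0.0, 1.7, -0.0])
([-0.0, 0.0, -0.0], [-0.0, 5.6, -0.0])
([-0.0, 0.0, -0.0], [-0.0, 10.1, 0.0])
([-0.0, 0.0, -0.0], [-0.0, 15.1, 0.0])
([-0.0, 0.0, -0.0], [-0.0, 20.1, 0.0])
([-0.0, 0.0, -0.0], [-0.0, 24.6, 0.0])
([-0.0, 0.0, -0.0], [-0.0, 28.0, 0.0])
([-0.0, 0.0, -0.0], [-0.0, 28.0, 0.0])
```

View pics/s9.png

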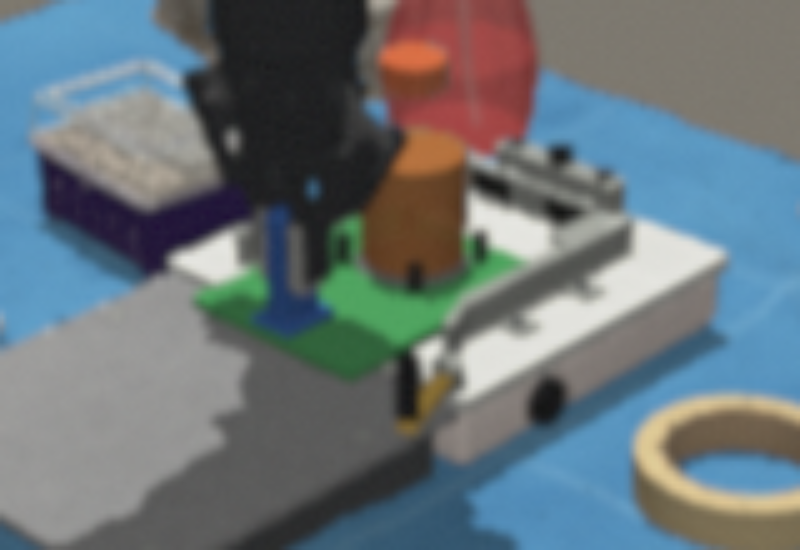

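Emit:
carry_out(moves=[[[0,0,0],[0,1.7,0],8],[[0,0,0],[0,5.6,0],8],[[0,0,0],[0,10.1,0],8],[[0,0,0],[0,15.1,0],8],[[0,0,0],[0,20.1,0],8],[[0,0,0],[0,24.6,0],8],[[0,0,0],[0,28,0],8],[[0,0,0],[0,28,0],8]])

```text
clock: 11.5
tool_pos: [0.642, -0.0192, 0.0933]
eef_rot: [[-0.01, 1.0, 0.002], [1.0, 0.01, 0.0], [0.0, 0.002, -1.0]]
force: [-0.3, 1.3, -2.1]
gripper_width: 0.0132
```

Run:
```python
from lat import *
carrier()
```

```text
t 11.50 xs 72.1 ys -0.2 heelz 46.1 nose z 46.5 pitch 0.14 roll 0.00 yaw 0.00 F [-0.3  1.3 -2.1] M [ 0.05 -0.03  0.01] w 13.2
```

Emit:
carry_out(moves=[[[0,0,0],[0,1,0],8],[[0,0,0],[0,2.5,0],8],[[0,0,0],[0,4,0],8],[[0,0,0],[0,5.5,0],8],[[0,0,0],[0,7,0],8],[[0,0,0],[0,8,0],8],[[0,0,0],[0,9,0],8],[[0,0,0],[0,9.5,0],8]])

```text
clock: 12.17
tool_pos: [0.6506, -0.0191, 0.0934]
eef_rot: [[-0.01, 1.0, 0.002], [1.0, 0.01, 0.0], [0.0, 0.002, -1.0]]
force: [-0.8, -0.8, -0.5]
gripper_width: 0.0129
```

Emit:
carry_out(moves=[[[0,0,0],[0,0.5,0],8],[[0,0,0],[0,1,0],8],[[0,0,0],[0,1.5,0],8],[[0,0,0],[0,2,0],8]])

```text
clock: 12.5
tool_pos: [0.6525, -0.0191, 0.0934]
eef_rot: [[-0.01, 1.0, 0.002], [1.0, 0.01, 0.0], [0.0, 0.002, -1.0]]
force: [-0.9, 0.1, -1.5]
gripper_width: 0.0131
```

Emit:
carry_out(moves=[[[0,0,0],[0,0.5,0],8],[[0,0,0],[0,1,0],8],[[0,0,0],[0,1.5,0],8],[[0,0,0],[0,1.5,0],8]])

```text
clock: 12.83
tool_pos: [0.6541, -0.0191, 0.0934]
eef_rot: [[-0.01, 1.0, 0.002], [1.0, 0.01, 0.0], [0.0, 0.002, -1.0]]
force: [-0.4, 0.2, -2.1]
gripper_width: 0.013
```

Emit:
carry_out(moves=[[[0,0,0],[0,0.5,0],8],[[0,0,0],[0,1,0],8],[[0,0,0],[0,1.5,0],8],[[0,0,0],[0,1.5,0],8]])

```text
clock: 13.17
tool_pos: [0.6556, -0.0191, 0.0934]
eef_rot: [[-0.01, 1.0, 0.002], [1.0, 0.01, 0.0], [0.0, 0.002, -1.0]]
force: [-0.4, -1.1, -1.5]
gripper_width: 0.0132
```

Emit:
carry_out(moves=[[[0,0,0],[0,0.5,0],8],[[0,0,0],[0,1,0],8],[[0,0,0],[0,1,0],8]])

```text
clock: 13.42
tool_pos: [0.6566, -0.0191, 0.0934]
eef_rot: [[-0.01, 1.0, 0.002], [1.0, 0.01, 0.0], [0.0, 0.002, -1.0]]
force: [-0.2, -0.2, -2.4]
gripper_width: 0.013
```

Emit:
carry_out(moves=[[[0,0,0],[0,0.5,0],8],[[0,0,0],[0,1,0],8],[[0,0,0],[0,1,0],8]])

```text
clock: 13.67
tool_pos: [0.6576, -0.019, 0.0934]
eef_rot: [[-0.01, 1.0, 0.002], [1.0, 0.01, 0.0], [0.0, 0.002, -1.0]]
force: [-0.3, 0.4, -1.4]
gripper_width: 0.0133
```

Emit:
carry_out(moves=[[[0,0,0],[0,0.5,0],8],[[0,0,0],[0,1,0],8],[[0,0,0],[0,1,0],8]])

```text
clock: 13.92
tool_pos: [0.6586, -0.019, 0.0934]
eef_rot: [[-0.01, 1.0, 0.002], [1.0, 0.01, 0.0], [0.0, 0.002, -1.0]]
force: [-0.2, -0.5, -1.9]
gripper_width: 0.0132
```

Emit:
carry_out(moves=[[[0,0,0],[0,0.5,0],8],[[0,0,0],[0,1,0],8],[[0,0,0],[0,1,0],8]])

```text
clock: 14.17
tool_pos: [0.6596, -0.019, 0.0934]
eef_rot: [[-0.01, 1.0, 0.002], [1.0, 0.01, 0.0], [0.0, 0.002, -1.0]]
force: [-0.6, -0.0, -1.7]
gripper_width: 0.0128
```

Emit:
carry_out(moves=[[[0,0,0],[0,0.5,0],8],[[0,0,0],[0,1,0],8],[[0,0,0],[0,1,0],8]])

```text
clock: 14.42
tool_pos: [0.6605, -0.019, 0.0934]
eef_rot: [[-0.01, 1.0, 0.002], [1.0, 0.01, 0.0], [0.0, 0.002, -1.0]]
force: [-1.5, -0.4, -2.0]
gripper_width: 0.0132
```

Emit:
carry_out(moves=[[[0,0,0],[0,0.5,0],8],[[0,0,0],[0,1,0],8],[[0,0,0],[0,1,0],8]])

```text
clock: 14.67
tool_pos: [0.6606, -0.019, 0.0934]
eef_rot: [[-0.01, 1.0, -0.0], [1.0, 0.01, 0.0], [0.0, -0.0, -1.0]]
force: [-5.4, 1.0, 0.9]
gripper_width: 0.0131
```

Run:
```python
from lat import *
carrier()
p=ctrl.snapshot("top"); cv2.imwrite("pics/t10.png",cv2.resize(p["frame"][130:230,270:380],None,fx=6,fy=6,interpolation=cv2.INTER_CUBIC))
p=ctrl.snapshot("scene"); cv2.imwrite("pics/s10.png",cv2.resize(p["frame"][160:260,290:410],None,fx=6,fy=6,interpolation=cv2.INTER_CUBIC))
```

```text
t 14.67 xs 90.6 ys -0.2 heelz 46.3 nose z 46.3 pitch -0.00 roll 0.01 yaw -0.01 F [-5.4  1.   0.9] M [ 0.05  0.98 -0.04] w 13.1
```

View pics/t10.png

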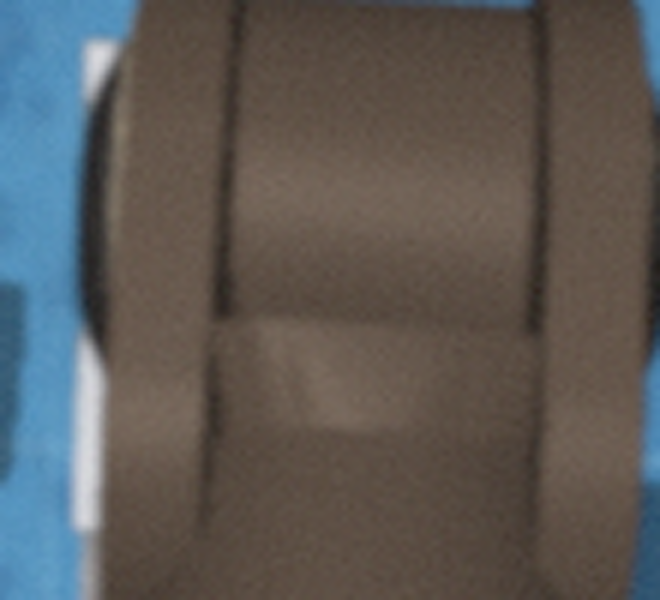

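View pics/s10.png

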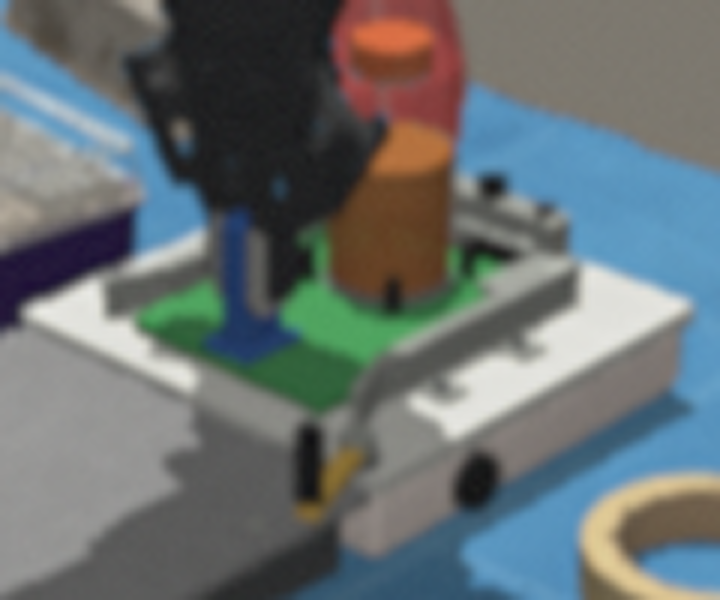

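Emit:
carry_out(moves=[[[0,0,0],[0,0.3,0.1],8],[[0,0,0],[0,0.4,0.3],8],[[0,0,0],[0,0.4,0.3],8]])

```text
clock: 15.02
tool_pos: [0.6605, -0.019, 0.0933]
eef_rot: [[-0.01, 1.0, -0.001], [1.0, 0.01, 0.0], [0.0, -0.001, -1.0]]
force: [-7.7, 1.6, 2.3]
gripper_width: 0.0129
```

Emit:
carry_out(moves=[[[0,0,0],[0,0,0],16],[[0,0,0],[0,0,0],22],[[0,0,0],[0,0,0],30],[[0,0,0],[0,0,0],40],[[0,0,0],[0,0,0],40]])

```text
clock: 15.43
tool_pos: [0.6622, -0.019, 0.0933]
eef_rot: [[-0.01, 1.0, 0.002], [1.0, 0.01, -0.0], [-0.0, 0.002, -1.0]]
force: [-1.1, 0.0, 0.2]
gripper_width: 0.0399
```

Run:
```python
from lat import *
carrier()
p=ctrl.snapshot("wrist"); cv2.imwrite("pics/w11.png",p["frame"])
```

```text
t 15.43 xs 92.3 ys -0.2 heelz 46.1 nose z 46.5 pitch 0.14 roll -0.00 yaw -0.01 F [-1.1  0.   0.2] M [ 0.01  0.06 -0.02] w 39.9
```

View pics/w11.png

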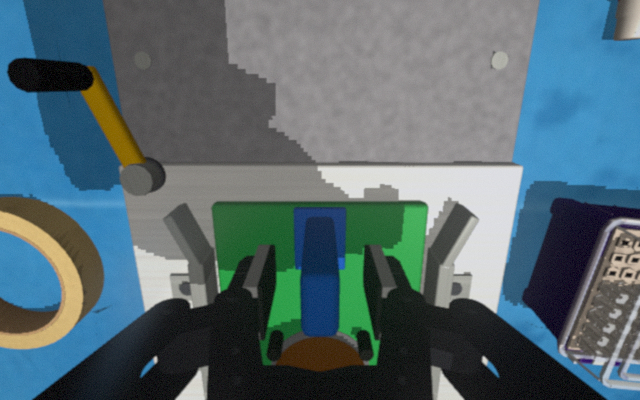

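Emit:
carry_out(moves=[[[0,0,0],[0,0,-8],40],[[0,0,0],[0,0,-25],40],[[0,0,0],[0,0,-50],40],[[0,0,0],[0,0,-80],40],[[0,0,0],[0,0,-110],40],[[0,0,0],[0,-20,-130],30],[[0,0,0],[0,-50,-130],20],[[0,0,0],[0,-70,-130],20]])

```text
clock: 16.15
tool_pos: [0.5911, -0.0198, 0.2256]
eef_rot: [[-0.011, 1.0, 0.005], [1.0, 0.011, -0.0], [-0.0, 0.005, -1.0]]
force: [-0.1, -0.2, -0.2]
gripper_width: 0.0199
```

Run:
```python
from wm import *
s=ctrl.observe(); print(s["tool_pos"],s["force"])
p=ctrl.snapshot("wrist"); cv2.imwrite("pics/w12.png",p["frame"])
for t in ["keeper_knob","keeper_pivot"]:
    for q in ctrl.pinpoint(p,t)[:1]: print(t,np.round(q["pixel"],1),round(q["p"],2),P(p,q["pixel"]), ray(p,q["pixel"],.0875 if "knob" in t else .056))
q=ctrl.snapshot("top"); cv2.imwrite("pics/t12.png",cv2.resize(q["frame"][130:310,250:420],None,fx=3.3,fy=3.3,interpolation=cv2.INTER_CUBIC))
```

```text
[ 0.5911 -0.0198  0.2256] [-0.0833 -0.2208 -0.2288]
keeper_knob [186.2 178. ] 0.66 [ 0.5852 -0.124   0.0868] [ 0.585  -0.1237  0.0875]
keeper_pivot [226.9 212.2] 0.86 [ 0.6247 -0.1023  0.0578] [ 0.6254 -0.1028  0.056 ]
```

View pics/w12.png

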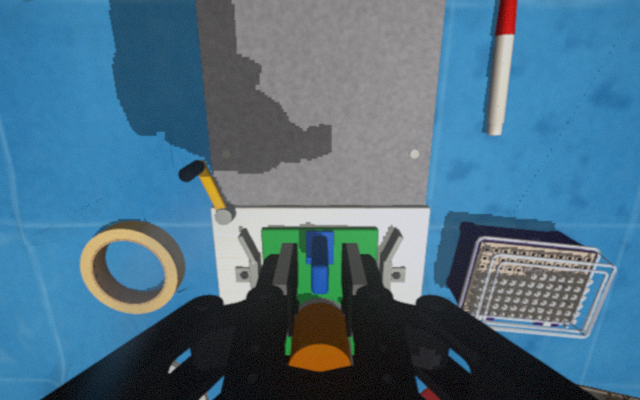

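View pics/t12.png

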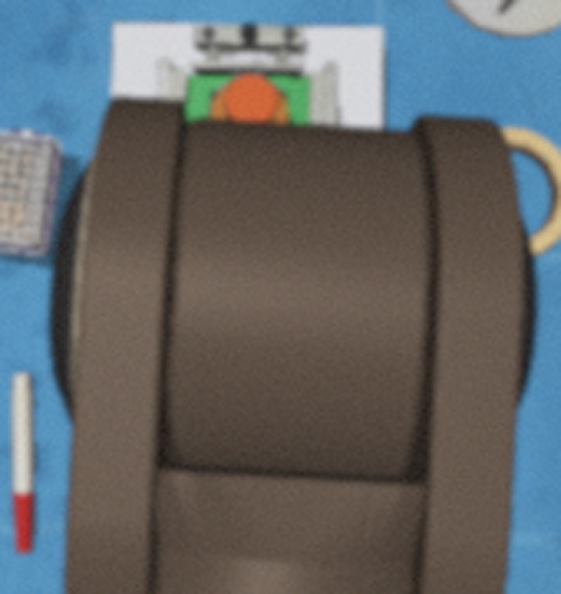

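```bash
python3 to.py .584 -.156 .22 0.6; python3 to.py .584 -.156 .083 0.6;  python3 -c "
from h import *
print(ctrl.observe()['joint_pos'])"
```

```text
16.35 [ 0.5917 -0.0198  0.2241] [ 0.516  -0.3717 -0.0147]
[ 0.2017  0.0041 -0.0077] [-136.1347   -9.1714    4.0346]
16.35 [ 0.5917 -0.0198  0.2241] [ 0.516  -0.3717 -0.0147]
[ 0.2017  0.0041 -0.0077] [-136.125    -9.6536  141.0337]
[-3.34485125e-02  2.51806573e-01  5.65379482e-02  1.37200825e+00
  8.28785407e-05 -4.37867678e-02]
```

Emit:
carry_out(moves=[[[0.2,0,0],[-15,-2,0],0],[[0.2,0,0],[-45,-4,0],0],[[0.2,0,0],[-80,-6,2],0],[[0.2,0,0],[-112,-8,4],0],[[0.2,0,0],[-130,-9.4,20],0],[[0.2,0,0],[-136,-9.4,45],0],[[0.2,0,0],[-136,-9.4,75],0],[[0.2,0,0],[-136,-9.4,95],0]], force=40)

```text
clock: 17.02
tool_pos: [0.584, -0.1569, 0.1251]
eef_rot: [[-0.009, 1.0, -0.003], [1.0, 0.009, 0.0], [0.001, -0.003, -1.0]]
force: [0.1, 0.8, 0.1]
gripper_width: -0.0001
```

```bash
python3 to.py .584 -.156 .083 0.6
python3 - <<'E'
from wm import *
p=ctrl.snapshot("wrist"); cv2.imwrite("pics/w13.png",p["frame"])
W=cloud(p); f=p["frame"].astype(int)
for q in ctrl.pinpoint(p,"keeper_knob")[:1]: print(q,P(p,q["pixel"]),ray(p,q["pixel"],.0875))
m=(abs(W[...,2]-.0875)<.006)&(f.max(2)<70)&(W[...,1]<-.1)&(W[...,1]>-.15)&(abs(W[...,0]-.585)<.03)
v,u=np.where(m); print(len(v),u.min() if len(u) else 0,W[m].mean(0),W[m].min(0),W[m].max(0))
E
```

```text
17.0167 [ 0.584  -0.1569  0.1251] [0.1198 0.7567 0.0775]
[-0.1995 -0.0305 -0.0911] [ 0.8339  0.1138 42.137 ]
{'pixel': [381.1, 243.1], 'p': 0.83} [ 0.5835 -0.1251  0.0874] [ 0.5834 -0.1251  0.0875]
408 369 [ 0.5811 -0.1256  0.0865] [ 0.5765 -0.1308  0.0815] [ 0.5873 -0.1198  0.0887]
```

View pics/w13.png

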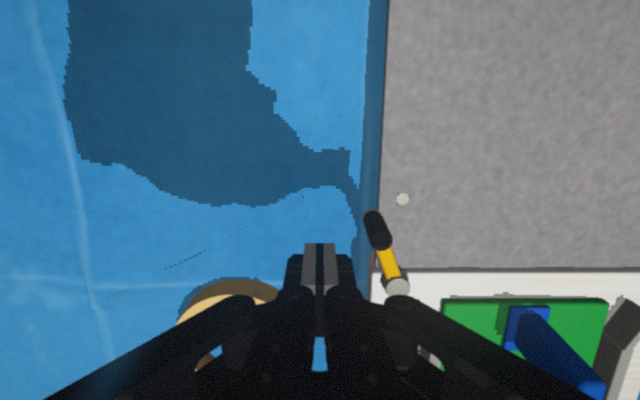

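Emit:
carry_out(moves=[[[0,0,0],[0,0,15],0],[[0,0,0],[0,0,32],0],[[0,0,0],[0,0,42],0],[[0,0,0],[0,0,42],0],[[0,0,0],[0,0,42],0]])

```text
clock: 17.53
tool_pos: [0.5842, -0.1558, 0.0865]
eef_rot: [[-0.011, 1.0, -0.002], [1.0, 0.011, 0.0], [0.0, -0.002, -1.0]]
force: [0.3, 0.7, 0.6]
gripper_width: 0.0003
```

```bash
cat > kp.py <<'E'
from wm import *
import json,os
PIV=np.array([629.2,-107.1]); Z=84.
def pose(phi,psi,d,z=Z):
    a,b=np.radians(phi),np.radians(psi)
    k=PIV+50*np.array([-np.sin(a),np.cos(a)])-d*np.array([np.cos(b),np.sin(b)])
    return np.array([*k,z]),Rt(psi-90)
def kplan(lst,init=False):
    if init:
        s=ctrl.observe(); p0,r0=s["tool_pos"]*1000,s["eef_rot"]
    else:
        d=json.load(open("k.json")); p0,r0=np.array(d["p"]),np.array(d["r"])
    for l in lst:
        p,r=pose(*l); w=R.from_matrix(r0.T@r).as_rotvec(degrees=True).round(1); t=(r0.T@(p-p0)).round(1)
        print([w.tolist(),t.tolist(),0],end=", ")
    print(); json.dump({"p":(p0+r0@t).tolist(),"r":(r0@R.from_rotvec(w,degrees=True).as_matrix()).tolist()},open("k.json","w"))
def st():
    s=ctrl.observe(); print(s["clock"],s["tool_pos"],s["force"],s["eef_rot"][:,0])
E
python3 - <<'E'
from kp import *
st()
kplan([(111,90,28),(111,90,24),(110,90,20),(106,90,20),(102,90,20),(98,90,20),(94,90,20),(90,88,20)],True)
E
```

```text
17.5333 [ 0.5842 -0.1558  0.0865] [0.3321 0.6838 0.6354] [-0.0107  0.9999  0.0001]
[[-0.1, -0.0, 0.6], [2.8, -1.7, 2.5], 0], [[-0.1, -0.0, 0.6], [6.8, -1.6, 2.5], 0], [[-0.1, -0.0, 0.6], [11.6, -1.9, 2.5], 0], [[-0.1, -0.0, 0.6], [14.9, -2.9, 2.5], 0], [[-0.1, -0.0, 0.6], [18.3, -3.7, 2.5], 0], [[-0.1, -0.0, 0.6], [21.8, -4.3, 2.5], 0], [[-0.1, -0.0, 0.6], [25.2, -4.6, 2.5], 0], [[-0.1, -0.0, 2.6], [28.7, -5.4, 2.5], 0],
```

Emit:
carry_out(moves=[[[-0.1,0,0.6],[2.8,-1.7,2.5],0],[[-0.1,0,0.6],[6.8,-1.6,2.5],0],[[-0.1,0,0.6],[11.6,-1.9,2.5],0],[[-0.1,0,0.6],[14.9,-2.9,2.5],0],[[-0.1,0,0.6],[18.3,-3.7,2.5],0],[[-0.1,0,0.6],[21.8,-4.3,2.5],0],[[-0.1,0,0.6],[25.2,-4.6,2.5],0],[[-0.1,0,2.6],[28.7,-5.4,2.5],0]])

```text
clock: 18.2
tool_pos: [0.578, -0.1269, 0.0836]
eef_rot: [[0.035, 0.999, 0.0], [0.999, -0.035, -0.0], [-0.0, 0.0, -1.0]]
force: [-1.3, -1.4, 1.1]
gripper_width: 0.0002
```

Run:
```python
from kp import *
st()
p=ctrl.snapshot("wrist"); cv2.imwrite("pics/w14.png",p["frame"])
kplan([(f,f,20) for f in (86,82,78,74,70,66,62,58)])
```

```text
18.2 [ 0.578  -0.1269  0.0836] [-1.3427 -1.3837  1.1492] [ 0.0352  0.9994 -0.0001]
[[-0.0, -0.0, 2.0], [3.5, -0.7, -0.0], 0], [[-0.0, -0.0, 6.0], [7.1, -1.9, -0.0], 0], [[-0.0, -0.0, 10.0], [10.8, -2.7, -0.0], 0], [[-0.0, -0.0, 14.0], [14.5, -3.4, -0.0], 0], [[-0.0, -0.0, 18.0], [18.2, -3.8, -0.0], 0], [[-0.0, -0.0, 22.0], [22.0, -3.9, -0.0], 0], [[-0.0, -0.0, 26.0], [25.7, -3.7, -0.0], 0], [[-0.0, -0.0, 30.0], [29.5, -3.3, -0.0], 0],
```

View pics/w14.png

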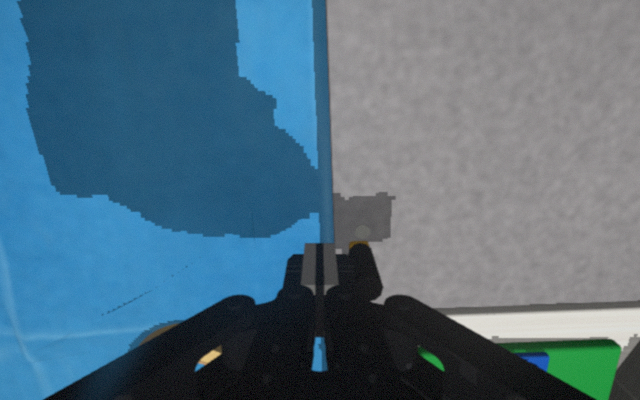

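Emit:
carry_out(moves=[[[0,0,2],[3.5,-0.7,0],0],[[0,0,6],[7.1,-1.9,0],0],[[0,0,10],[10.8,-2.7,0],0],[[0,0,14],[14.5,-3.4,0],0],[[0,0,18],[18.2,-3.8,0],0],[[0,0,22],[22,-3.9,0],0],[[0,0,26],[25.7,-3.7,0],0],[[0,0,30],[29.5,-3.3,0],0]])

```text
clock: 18.92
tool_pos: [0.5756, -0.0972, 0.0834]
eef_rot: [[0.532, 0.847, -0.0], [0.847, -0.532, 0.0], [0.0, -0.0, -1.0]]
force: [-1.7, -1.5, 0.2]
gripper_width: 0.0
```

Run:
```python
from kp import *
st()
p=ctrl.snapshot("wrist"); cv2.imwrite("pics/w15.png",p["frame"])
p=ctrl.snapshot("scene"); cv2.imwrite("pics/s15.png",cv2.resize(p["frame"][160:270,260:420],None,fx=5,fy=5))
kplan([(f,f,20) for f in (54,50,46,42,38,34,30,26)])
```

```text
18.9167 [ 0.5756 -0.0972  0.0834] [-1.738  -1.5225  0.2086] [0.5323 0.8466 0.    ]
[[-0.0, 0.0, 4.0], [3.5, -1.3, -0.0], 0], [[-0.0, 0.0, 8.0], [7.1, -2.3, -0.0], 0], [[-0.0, 0.0, 12.0], [10.8, -3.1, -0.0], 0], [[-0.0, 0.0, 16.0], [14.5, -3.6, -0.0], 0], [[-0.0, 0.0, 20.0], [18.3, -3.8, -0.0], 0], [[-0.0, 0.0, 24.0], [22.0, -3.8, -0.0], 0], [[-0.0, 0.0, 28.0], [25.8, -3.5, -0.0], 0], [[-0.0, 0.0, 32.0], [29.5, -3.0, -0.0], 0],
```

View pics/w15.png

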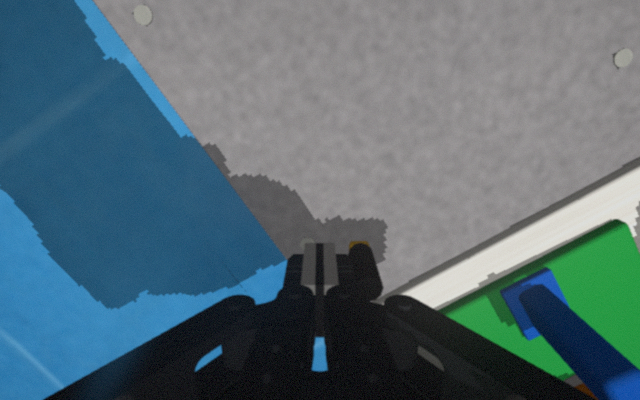

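View pics/s15.png

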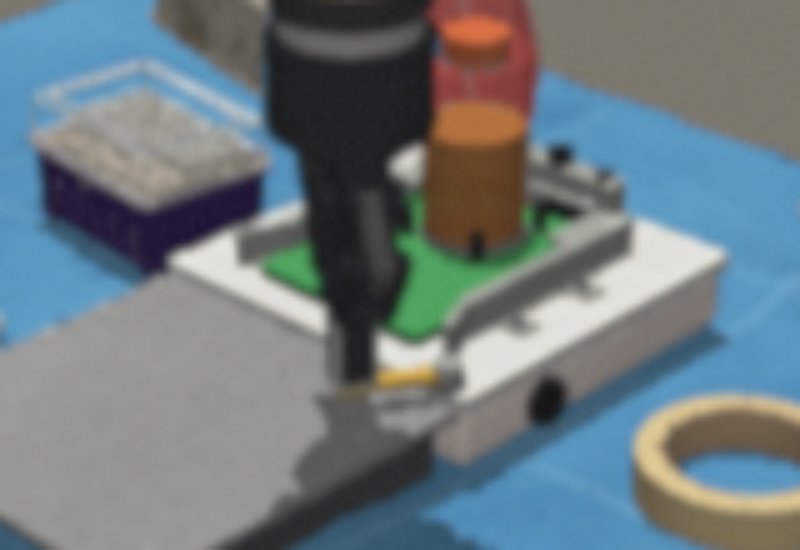

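Emit:
carry_out(moves=[[[0,0,4],[3.5,-1.3,0],0],[[0,0,8],[7.1,-2.3,0],0],[[0,0,12],[10.8,-3.1,0],0],[[0,0,16],[14.5,-3.6,0],0],[[0,0,20],[18.3,-3.8,0],0],[[0,0,24],[22,-3.8,0],0],[[0,0,28],[25.8,-3.5,0],0],[[0,0,32],[29.5,-3,0],0]])

```text
clock: 19.68
tool_pos: [0.5887, -0.0707, 0.0834]
eef_rot: [[0.899, 0.438, -0.001], [0.438, -0.899, 0.001], [-0.0, -0.001, -1.0]]
force: [-1.1, -0.1, 1.5]
gripper_width: 0.0002
```

Run:
```python
from kp import *
st()
p=ctrl.snapshot("wrist"); cv2.imwrite("pics/w16.png",p["frame"])
kplan([(f,f,20) for f in (22,18,14,11,8)])
```

```text
19.6833 [ 0.5887 -0.0707  0.0834] [-1.0875 -0.0706  1.4908] [ 0.8991  0.4377 -0.0002]
[[-0.0, 0.0, 4.0], [3.5, -1.3, -0.0], 0], [[-0.0, 0.0, 8.0], [7.1, -2.3, -0.0], 0], [[-0.0, 0.0, 12.0], [10.8, -3.1, -0.0], 0], [[-0.0, 0.0, 15.0], [13.6, -3.5, -0.0], 0], [[-0.0, 0.0, 18.0], [16.4, -3.7, -0.0], 0],
```

View pics/w16.png

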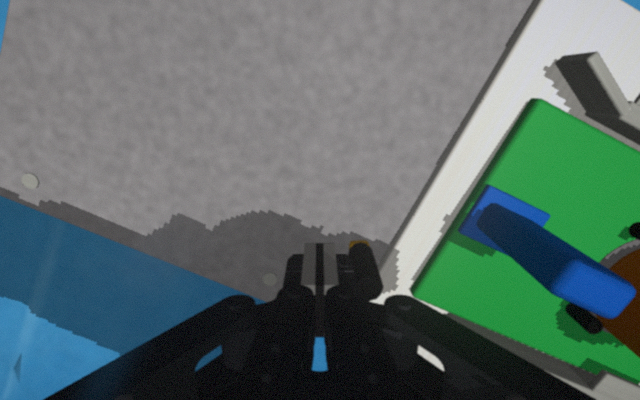

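Emit:
carry_out(moves=[[[0,0,4],[3.5,-1.3,0],0],[[0,0,8],[7.1,-2.3,0],0],[[0,0,12],[10.8,-3.1,0],0],[[0,0,15],[13.6,-3.5,0],0],[[0,0,18],[16.4,-3.7,0],0],[[0,0,18],[16.4,-3.7,0],0]])

```text
clock: 20.23
tool_pos: [0.6022, -0.0602, 0.0833]
eef_rot: [[0.99, 0.141, -0.0], [0.141, -0.99, 0.001], [0.0, -0.001, -1.0]]
force: [-1.3, -0.6, 0.1]
gripper_width: -0.0002
```

Run:
```python
from kp import *
st()
p=ctrl.snapshot("scene"); cv2.imwrite("pics/s17.png",cv2.resize(p["frame"][160:270,260:420],None,fx=5,fy=5))
kplan([(f,8,20) for f in (7,6,5,4,3)])
```

```text
20.2333 [ 0.6022 -0.0602  0.0833] [-1.3458 -0.6446  0.1151] [0.9899 0.1414 0.    ]
[[-0.0, 0.0, 0.0], [0.9, -0.0, -0.0], 0], [[-0.0, 0.0, 0.0], [1.8, -0.0, -0.0], 0], [[-0.0, 0.0, 0.0], [2.6, 0.0, -0.0], 0], [[-0.0, 0.0, 0.0], [3.5, 0.1, -0.0], 0], [[-0.0, 0.0, 0.0], [4.4, 0.2, -0.0], 0],
```

View pics/s17.png

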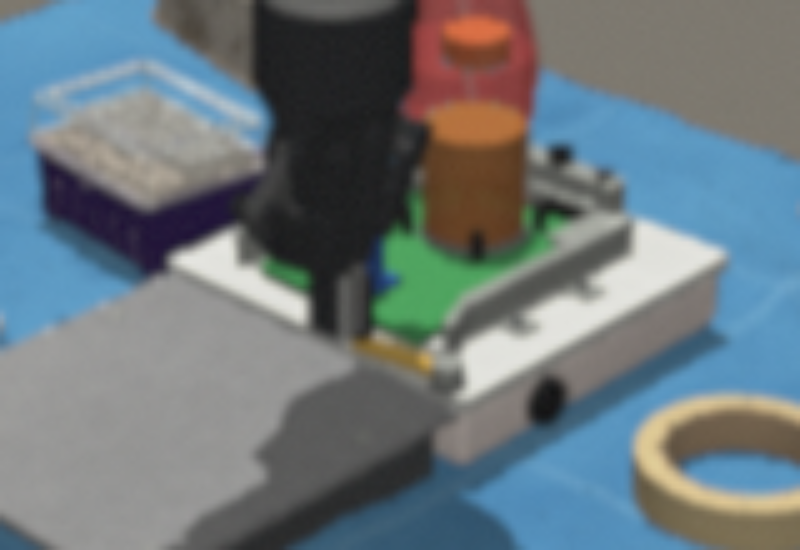

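Nearly shut; feel slowly for the end.

Emit:
carry_out(moves=[[[0,0,0],[0.9,0,0],0],[[0,0,0],[1.8,0,0],0],[[0,0,0],[2.6,0,0],0],[[0,0,0],[3.5,0,0],0],[[0,0,0],[4.4,0,0],0]])

```text
clock: 20.7
tool_pos: [0.6063, -0.0599, 0.0834]
eef_rot: [[0.99, 0.14, -0.0], [0.14, -0.99, 0.0], [-0.0, -0.0, -1.0]]
force: [-1.3, 0.9, -0.3]
gripper_width: -0.0001
```

Emit:
carry_out(moves=[[[0,0,0],[0.8,0,0],0],[[0,0,0],[1.6,0,0],0],[[0,0,0],[2.4,0,0],0],[[0,0,0],[2.4,0,0],0]])

```text
clock: 21.03
tool_pos: [0.6089, -0.0595, 0.0834]
eef_rot: [[0.99, 0.139, 0.0], [0.139, -0.99, -0.0], [0.0, 0.0, -1.0]]
force: [-0.1, 0.4, -1.5]
gripper_width: 0.0
```

Emit:
carry_out(moves=[[[0,0,0],[0.8,0,0],0],[[0,0,0],[1.6,0,0],0],[[0,0,0],[1.6,0,0],0]])

```text
clock: 21.28
tool_pos: [0.6095, -0.0594, 0.0833]
eef_rot: [[0.99, 0.139, -0.002], [0.139, -0.99, -0.0], [-0.002, 0.0, -1.0]]
force: [-5.4, 0.2, 1.2]
gripper_width: 0.0003
```

Emit:
carry_out(moves=[[[0,0,0],[0.4,0,0],0],[[0,0,0],[0.4,0,0],0]])

```text
clock: 21.45
tool_pos: [0.6096, -0.0594, 0.0833]
eef_rot: [[0.99, 0.139, -0.002], [0.139, -0.99, -0.0], [-0.002, 0.0, -1.0]]
force: [-6.3, 0.1, 2.9]
gripper_width: -0.0003
```

Emit:
carry_out(moves=[[[0,0,0],[-6,0,0],0],[[0,0,0],[-20,0,0],0],[[0,0,0],[-35,0,-15],0],[[0,0,0],[-50,0,-40],0],[[0,0,0],[-70,0,-75],0],[[0,0,0],[-90,0,-110],0],[[0,0,0],[-105,0,-140],0],[[0,0,0],[-110,0,-150],0]])

```text
clock: 22.12
tool_pos: [0.5018, -0.0751, 0.2391]
eef_rot: [[0.99, 0.139, 0.008], [0.139, -0.99, -0.001], [0.008, 0.002, -1.0]]
force: [0.6, -0.6, -0.2]
gripper_width: 0.0002
```

```bash
python3 to.py .40 .10 .26 0; python3 to.py .42 -.02 .30 0
```

```text
22.1167 [ 0.5018 -0.0751  0.2391] [ 0.5794 -0.5761 -0.2399]
[  0.432   -0.2609 -82.0321] [ -76.4005 -187.4462  -21.9634]
22.1167 [ 0.5018 -0.0751  0.2391] [ 0.5794 -0.5761 -0.2399]
[  0.432   -0.2609 -82.0321] [-72.9205 -65.7337 -61.6366]
```

Emit:
carry_out(moves=[[[0,0,-7],[-8,-7,-8],0],[[0,0,-14],[-25,-20,-20],0],[[0,0,-21],[-45,-32,-32],0],[[0,0,-28],[-62,-45,-45],0],[[0,0,-35],[-78,-57,-55],0],[[0,0,-42],[-88,-65,-60],0],[[0,0,-49],[-93,-68,-61],0],[[0,0,-56],[-93,-68,-61],0]])

```text
clock: 22.78
tool_pos: [0.3999, -0.0197, 0.2953]
eef_rot: [[0.432, 0.902, 0.003], [0.902, -0.432, -0.0], [0.001, 0.003, -1.0]]
force: [0.6, 0.8, -0.0]
gripper_width: -0.0001
```

Emit:
carry_out(moves=[[[0,0,-7],[0,0,0],0],[[0,0,-14],[0,0,0],0],[[0,0,-21],[0,0,0],0],[[0,0,-26],[0,0,0],0],[[0,0,-26],[0,0,0],0]])

```text
clock: 23.2
tool_pos: [0.4007, -0.0202, 0.2943]
eef_rot: [[-0.002, 1.0, 0.001], [1.0, 0.002, -0.0], [-0.0, 0.001, -1.0]]
force: [-0.4, -0.4, -0.5]
gripper_width: -0.0001
```

Run:
```python
from lat import *
s=ctrl.observe(); print(s["clock"],s["tool_pos"])
w=ctrl.snapshot("wrist"); cv2.imwrite("pics/w20.png",w["frame"])
for t in ("keeper_knob","keeper_pivot","carrier_handle","carrier_heel"):
    z={"keeper_knob":.0875,"keeper_pivot":.056,"carrier_handle":.114,"carrier_heel":.046}[t]
    for q in ctrl.pinpoint(w,t)[:1]: print("w",t,q,ray(w,q["pixel"],z))
p=ctrl.snapshot("top"); cv2.imwrite("pics/t20.png",cv2.resize(p["frame"][130:310,230:420],None,fx=3.3,fy=3.3,interpolation=cv2.INTER_CUBIC))
for t in ("keeper_knob","keeper_pivot","carrier_handle","carrier_heel"):
    z={"keeper_knob":.0875,"keeper_pivot":.056,"carrier_handle":.114,"carrier_heel":.046}[t]
    for q in ctrl.pinpoint(p,t)[:1]: print("t",t,q,ray(p,q["pixel"],z))
q=ctrl.snapshot("scene"); cv2.imwrite("pics/s20.png",cv2.resize(q["frame"][160:270,260:420],None,fx=5,fy=5))
try: lat(p,range(175,205),.054)
except Exception as e: print(e)
```

```text
23.2 [ 0.4007 -0.0202  0.2943]
w carrier_heel {'pixel': [322.0, 340.0], 'p': 0.7} [ 0.6406 -0.0155  0.046 ]
t keeper_knob {'pixel': [341.9, 217.2], 'p': 0.4} [ 0.6258 -0.0622  0.0875]
t keeper_pivot {'pixel': [361.6, 218.2], 'p': 0.6} [ 0.6264 -0.1125  0.056 ]
t carrier_handle {'pixel': [325.4, 200.3], 'p': 0.86} [ 0.662  -0.0218  0.114 ]
t carrier_heel {'pixel': [323.1, 212.6], 'p': 0.9} [ 0.6383 -0.0184  0.046 ]
width 109.4 yaw 0.77
x 693.3 mid y -19.47 station mid there -19.51
```

View pics/t20.png

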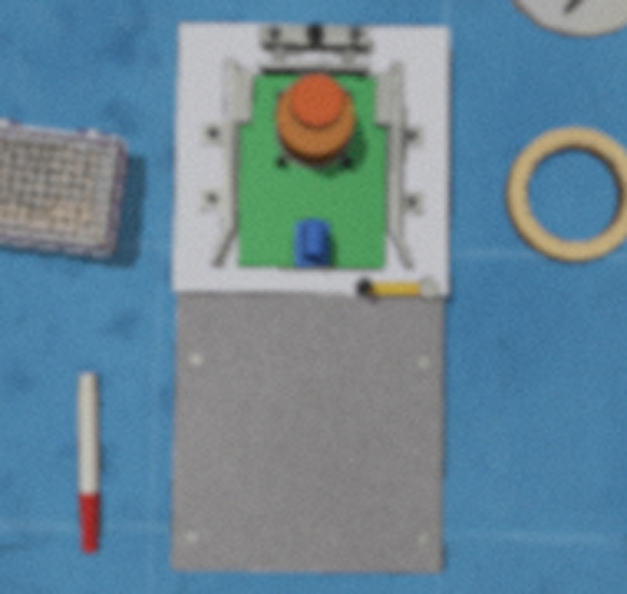

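View pics/s20.png

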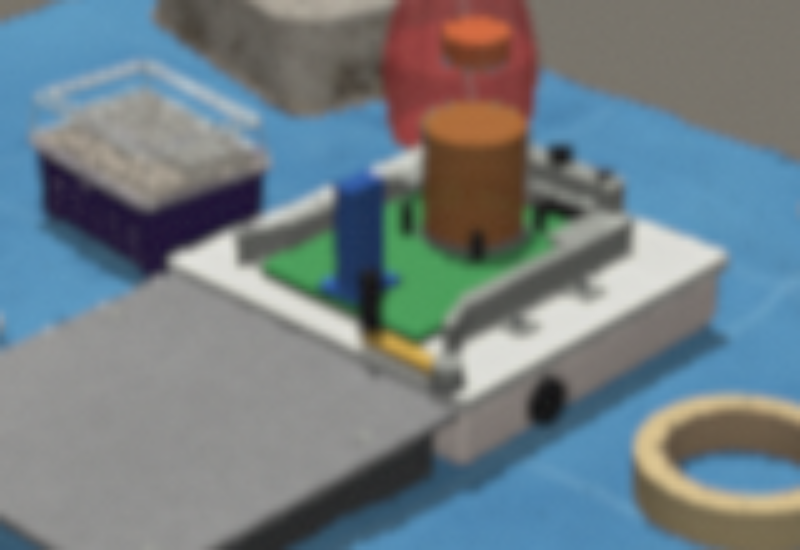

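View pics/w20.png

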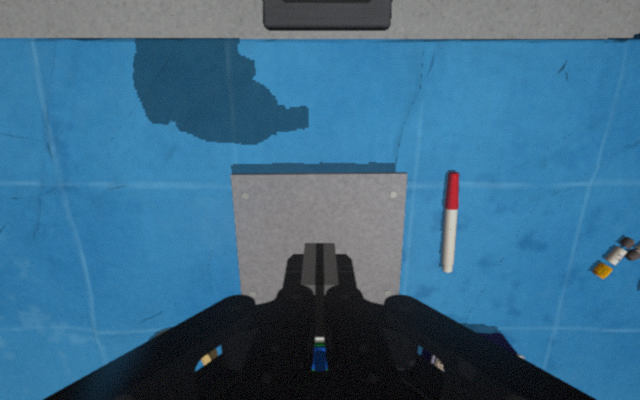

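Run:
```python
from lat import *
p=ctrl.snapshot("top"); f=p["frame"].astype(float); g=f[...,1]-.5*(f[...,0]+f[...,2])
for c in (305,308,311,337,340,343):
    v=g[140:225,c]; th=np.percentile(v,80)/2; i=np.where(v>th)[0]; a,b=i[0],i[-1]
    ra=140+a-1+(th-v[a-1])/(v[a]-v[a-1]); rb=140+b+(v[b]-th)/(v[b]-v[b+1])
    print(c,"nose",(ray(p,(c,ra),.054)*1000)[0].round(1),"rear",(ray(p,(c,rb),.054)*1000)[0].round(1))
V=f.mean(2)
print(V[146:158,315].round(), V[146:158,325].round(), V[146:158,335].round())
```

```text
305 nose 749.4 rear 643.0
308 nose 785.4 rear 643.0
311 nose 787.4 rear 643.0
337 nose 788.5 rear 643.4
340 nose 787.1 rear 643.6
343 nose 784.9 rear 643.7
[128. 133. 142. 144. 113.  69.  62.  92. 108. 113. 112. 101.] [165. 182. 172. 153. 116.  86.  91. 106. 111. 108. 111. 110.] [125. 130. 133. 136. 119.  85.  66.  87. 102. 105. 105.  95.]
```

Run:
```python
from cell import ctrl
print(ctrl.job_done()); print(ctrl.observe()["clock"])
```

```text
the job is handed in; nothing more can be done
None
the job is handed in; nothing more can be done
```

The carrier is home against the rubber stop with the bottle upright in its pegs. The yellow keeper is shut behind it. I handed the job in at about 23.5 s of robot time; the hand-in gave no verdict.

- **Crossing the step:** I pinched the handle, raised the nose 3.6 to 6° and kept the rear edge on the ledge until the carrier was just past halfway. I then levelled it onto the platform and slid it in between the guides.
- **Stop:** I felt the stop with the carrier origin at about x = 90.6 mm and pressed to 7.7 N before letting go.
- **Keeper:** I pushed the knob round with closed fingers until it met its end stop, at about 6 N, then backed off clear.

**Last checks:**
- In the top view the carrier is centred between the guides to within measuring error, and its nose and rear edge are where they were when pressed home, so it did not spring back.
- The keeper arm points straight across, and the tip box, marker and tape look untouched.

**Results that disagreed or were less clean:**
- While sliding on the ledge, the rear edge dragged harder than I meant it to, about 13 N down and 9 N back. That is below the 25 N limit, and I eased it off.
- For one short pause on the ledge before halfway, easing off left the heel about 0.2 mm clear by the arm's reading. I set it down again before sliding on.
- The networks' heel point in the last top view was about 4 mm behind where the arm's readings put it. The measured edge of the green plate agreed with the arm to about 1.5 mm, so I relied on that.
- In the last wrist picture the gripper blocks the view of the station, so it could not confirm the result.

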